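# Hang the dip baskets on the drying hook, largest first

## Task

Hang the three perforated steel dip baskets on the drying hook by the peaks in their handles, one after another: the largest first, nearest the post, then the middle one in front of it, and the smallest last, nearest the hook's tip. Let go of each one before taking the next, and leave them hanging still and upright. Leave the jars, cartons, bottle and bowl where they stand.

Things in the scene. Friction and masses are not known exactly. Their poses are not given: they have to be found in the camera images.
- stand: Drying hook, fixed: grey base plate (200 x 150 x 12 mm, from 155 mm in front of the post to 45 behind), flat steel post (14 x 30 mm, top 218 mm up; origin at its foot), level round arm 10 mm thick, axis 210 mm up, running along the stand's own -x (roughly the world's -y) for 220 mm to a short upturned tip. The baskets fit 55 mm apart, at 55, 110 and 165 mm from the post.
- hook_root (a point): point on the arm's axis at the post, 210 mm above the table
- hook_tip (a point): centre of the rounded end of the hook's upturned tip: 232 mm from the post along the arm, 15 mm above the arm's axis; its top is 20 mm above the axis. A handle is threaded over it from in front: its peak's underside must pass more than 20 mm above the arm's axis, the basket's rim below the arm
- basket_large: Largest of three slim, open-topped, perforated bright-steel dip baskets, alike but for size. Body 160 mm wide (its y), 34 deep (its x), 80 high, about 260 g. Origin: centre of the underside, z up; it stands on the table, its width within 20 degrees of the world's x; same after a half turn. Handle: 8 mm square strap over the middle, in its y-z plane; legs at both ends, level top strap 132 to 140 mm above the underside.
- basket_medium: Middle of three slim, open-topped, perforated bright-steel dip baskets, alike but for size. Body 125 mm wide (its y), 34 deep (its x), 62 high, about 200 g. Origin: centre of the underside, z up; it stands on the table, its width within 20 degrees of the world's x; same after a half turn. Handle: 8 mm square strap over the middle, in its y-z plane; legs at both ends, level top strap 114 to 122 mm above the underside.
- basket_small: Smallest of three slim, open-topped, perforated bright-steel dip baskets, alike but for size. Body 96 mm wide (its y), 34 deep (its x), 46 high, about 150 g. Origin: centre of the underside, z up; it stands on the table, its width within 20 degrees of the world's x; same after a half turn. Handle: 8 mm square strap over the middle, in its y-z plane; legs at both ends, level top strap 98 to 106 mm above the underside.
- basket_large_peak (a point): underside of the inverted-V peak (28 mm wide, 45 degree sides, 14 mm high) in the middle of the largest basket's handle; it comes to lie on the arm, 7 mm above the arm's axis. 64 mm above the rim, 8 mm above the strap's centre line. The level strap runs from 14 to 80 mm to each side: pinch it about 30 mm off the middle, closing along the basket's x.
- basket_medium_peak (a point): underside of the inverted-V peak (28 mm wide, 45 degree sides, 14 mm high) in the middle of the middle basket's handle; it comes to lie on the arm, 7 mm above the arm's axis. 64 mm above the rim, 8 mm above the strap's centre line. The level strap runs from 14 to 62 mm to each side: pinch it about 30 mm off the middle, closing along the basket's x.
- basket_small_peak (a point): underside of the inverted-V peak (28 mm wide, 45 degree sides, 14 mm high) in the middle of the smallest basket's handle; it comes to lie on the arm, 7 mm above the arm's axis. 64 mm above the rim, 8 mm above the strap's centre line. The level strap runs from 14 to 48 mm to each side: pinch it about 30 mm off the middle, closing along the basket's x.
- jar_white: white plastic jar, 80 mm across, 90 mm high, origin under its centre; leave it
- carton_tall: brown carton 50 x 90 x 70 mm high, origin under its centre; leave it
- jar_dark: black plastic jar, 72 mm across, 80 mm high, origin under its centre; leave it
- bottle: white plastic bottle, 54 mm across, 120 mm high, origin under its centre; leave it
- carton_flat: flat pale carton 100 x 60 x 30 mm high, origin under its centre; leave it
- bowl: small steel bowl, 90 mm across, 35 mm high, origin under its centre; leave it
There are look-alikes about, which are no part of the job. What is shaped like the basket_medium but pink or red is not meant.

How it is judged:
By the outcome, as a careful person would: the job done as asked, in the order asked, and still so for the second after the job is handed in, with the robot touching nothing.
It also fails if it takes over 72 s, if anything falls off the work surface, if the arm or the gripper's body presses on something with over 40 N, if the wrist force passes 120 N, or if a joint passes its speed limit or range.

## Robot

A 6-joint arm with a two-finger parallel gripper is mounted at the origin on the work surface. World frame = base frame: x ahead of the robot, y to its left, z up, the work surface at z = 0. Lengths are in m, angles in rad, forces in N, time in s.
With the tool pointing down it reaches from about 0.35 to 0.85 m from the base axis. Payload 8.1 kg.
Tool frame: the origin (TCP) lies at the very end of the fingers, on their centre line; the grasp point (between the pads) lies 19 mm behind it (grasp_offset is the distance from the TCP to the grasp point, in m); z points along the fingers, y is the direction in which the jaws open and shut (so a half turn about z gives the same grasp; the last joint's range is limited). The gripper opens to 93 mm and grips with 3 to 60 N. Pads are 15 mm wide; open, the fingers measure 128 mm over their backs; the gripper's body (75 mm by 188 mm) begins 65 mm behind the grasp point.
Start: joints at [1.18, 0.13, 1.488, -0, 1.523, -0.085], TCP at [0.181, 0.572, 0.219] pointing down, gripper open.
Joint ranges: [-2.96, 2.96], [-0.89, 2.26], [0.02, 2.5], [-1.34, 4.48], [0, 2.73], [-2.66, 2.66]. Speed limits (rad/s): [2.39, 2.39, 2.79, 3.14, 3.14, 3.14].

## Interface

Orientations are given as a rotation vector (axis times angle).
In Python, from plant import read_state, read_camera, close_job, search_frame, masks_of, grasp_offset gives the robot as it stands.
- The arm moves only by the tool drive_tool, never from a script. Its argument "plan" is a list of rows, each an object with "claw": the closure, from 0 (fully open) to 1 (shut); "linear": the shift along the tool's x, y, z in cm, a list of three; "angular": the turn, a rotation vector about the tool's x, y, z in degrees, a list of three. In form: [{"claw": claw, "linear": [tx, ty, tz], "angular": [ax, ay, az]}, ...]. A call has 1 to 12 rows; each row shifts and turns the commanded pose from where the row before left it, along the tool's axes as they then stand; what a row does not reach is not made up. A row lasts 1/8 s, in which the tool goes at most 62.5 mm and 10.7 degrees, less where a joint would pass 70% of its speed; a pose out of reach is approached as far as the arm can. A call is refused whole if a number of a shift passes 6.25 or a number of a turn 10.7, either way. A call with a gripper value outside its range is refused whole. The fingers move at their own pace and stop on an object; "newtons" is the grip in N (left out, the last holds). Time passes only in rows, so rows that do not move let the fingers close. It gives the time, the measured TCP pose, the force and the opening at its end, in the units of the state.
- read_state(): the state, without advancing time (a new reading comes with each control period).
- read_camera(name): name is "side" or "top" or "wrist"; returns a dict with "pixels" (384x512x3 uint8, red, green, blue), "K" (3x3 intrinsics, pixels), "D" ([k1, k2, p1, p2, k3] as OpenCV has them; the pictures are not rectified), "xyz" and "attitude" of the camera in the world. Camera axes: x right, y up, looking along -z (the intrinsics and any distortion apply to the point x, -y, -z); pixel columns grow to the right and rows downward; lengths in m; the calibration is good to about 2 mm. A picture is of the moment at which its call begins. There is no depth.
- close_job(): hands the job in, once; it reports no verdict.
Trained networks look in a picture, given as the dict that the camera call returned (one of the last four; its "shot" number tells which), for a name from the list of things; names that differ only in an ending like _2 or _b are one class to them, and where a whole thing is asked for, a point or a joint stands for the part that bears it (a point fixed in the world has none). Each returns a list of dicts, best first, with "p" (0 to 1); they miss things now and then, are a little off and sometimes report something else, mostly with a low value. They report only what shows in the picture. A call takes as long as a camera call. They do not tell look-alikes from the thing itself.
- search_frame(picture, label): "at" ([x, y, z] in m, in world coordinates, good to about 4 mm: the middle of the surface that is visible of it).
- masks_of(picture, label): "mask" (384x512 bool, what is visible of it).
The state is a dict: "t": time; "q": joint angles; "dq": joint speeds; "joint_torque": joint torques, N m; "tool_pos": TCP position; "orientation": TCP orientation; "force": force on the tool from outside, world axes, zero at the start; "wrist_torque": the same for the moment, N m; "opening": finger opening in m.
Only numpy, scipy, OpenCV 4.12 (cv2) and the standard library are available. Lean on these libraries where they do the work, as an engineer would, in place of code of your own. Each camera call takes 0.05 s, during which the arm holds its last target.

## Working session

There is one attempt and no reset: what is moved stays moved. The work goes in short steps, Python scripts to look and compute and a tool call to move; the robot and the scene stay as the last step left them, time stands still between calls to the robot, and variables do not carry over. Pictures are saved under pics/ and viewed, and the job is handed in when it is done.

Besides the shell and the picture viewer there is one more tool, called after "Request:" as name(argument=value, ...) on one line, values as JSON. drive_tool: Moves the arm, as the interface text tells. Its arguments: {"type":"object","properties":{"plan":{"type":"array"},"newtons":{"type":"number"}},"required":["plan"]}

```bash
ls; mkdir -p pics
cat > h.py <<'E'
import numpy as np, cv2, json
from scipy.spatial.transform import Rotation as R
from plant import *
def save(p,name):
    cv2.imwrite('pics/'+name,cv2.cvtColor(p['pixels'],cv2.COLOR_RGB2BGR))
def camR(p):
    a=np.array(p['attitude'],float)
    return a if a.shape==(3,3) else R.from_rotvec(a).as_matrix()
def proj(p,X):
    X=np.atleast_2d(X); c=(X-np.array(p['xyz']))@camR(p); c=c*[1,-1,-1]
    return cv2.projectPoints(c.reshape(-1,1,3),np.zeros(3),np.zeros(3),np.array(p['K'],float),np.array(p['D'],float))[0].reshape(-1,2)
def ray(p,uv):
    u=cv2.undistortPoints(np.array(uv,float).reshape(-1,1,2),np.array(p['K'],float),np.array(p['D'],float)).reshape(-1,2)
    d=np.c_[u[:,0],-u[:,1],-np.ones(len(u))]@camR(p).T
    return np.array(p['xyz']),d
def atz(p,uv,z):
    o,d=ray(p,uv); return o+d*((z-o[2])/d[:,2])[:,None]
E
python3 - <<'E'
from h import *
print(read_state(), grasp_offset)
for n in ['side','top','wrist']:
    p=read_camera(n); save(p,n+'0.png'); print(n,p['xyz'],p['attitude'],p['K'],p['D'])
    for l in ['stand','hook_tip','hook_root','basket_large','basket_medium','basket_small','basket_large_peak','basket_medium_peak','basket_small_peak']:
        try: print(l,[(np.round(r['at'],3).tolist(),round(r['p'],2)) for r in search_frame(p,l)][:4])
        except Exception as e: print(l,e)
E
```

```text
pics
{'t': 0.0, 'q': array([ 1.17957393e+00,  1.31140362e-01,  1.48925270e+00,  4.87793049e-05,
        1.52301379e+00, -8.54481265e-02]), 'dq': array([0.00122512, 0.00136527, 0.00011005, 0.00011908, 0.00091036,
       0.00018797]), 'joint_torque': array([-2.18455818e-03, -5.59822905e+01, -4.91750407e+01,  7.64503470e-02,
        3.49719578e-02, -1.19955143e-04]), 'tool_pos': array([0.18039262, 0.57165089, 0.21761448]), 'orientation': array([-4.78371196e-01, -3.10447572e+00,  2.75068360e-03]), 'force': array([-0.36176412,  0.42763332,  0.14454405]), 'wrist_torque': array([ 0.02429019,  0.01301729, -0.02002768]), 'opening': 0.09340302907111112} 0.0188
side [ 0.03952475 -1.12120387  0.81081564] [ 1.02575349 -0.22552764 -0.37514714] [[434.13003067   0.         261.50902495]
 [  0.         434.13003067 188.62348172]
 [  0.           0.           1.        ]] [0.00216926 0.         0.         0.         0.        ]
stand [([0.508, 0.304, 0.013], 0.81)]
hook_tip [([0.508, 0.305, 0.011], 0.89), ([0.697, 0.087, 0.033], 0.52)]
hook_root [([0.514, 0.306, 0.013], 0.89)]
basket_large [([0.474, -
[... 1106 characters left out ...]
all [([0.481, -0.054, 0.041], 0.61)]
basket_large_peak [([0.473, -0.325, 0.044], 0.9)]
basket_medium_peak [([0.429, -0.577, 0.035], 0.77), ([0.497, -0.176, 0.048], 0.68), ([0.247, -0.305, 0.044], 0.66), ([0.483, -0.059, 0.038], 0.64)]
basket_small_peak [([0.481, -0.058, 0.039], 0.79)]
wrist [0.11540096 0.59312171 0.38516889] [-0.21473968 -0.15624126  1.25753633] [[304.51880413   0.         250.74629795]
 [  0.         304.51880413 191.08406572]
 [  0.           0.           1.        ]] [-0.06055848  0.          0.          0.          0.        ]
stand []
hook_tip []
hook_root []
basket_large []
basket_medium []
basket_small []
basket_large_peak []
basket_medium_peak []
basket_small_peak []
```

View pics/side0.png

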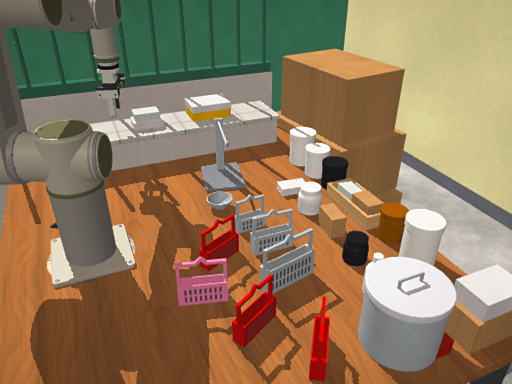

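View pics/top0.png

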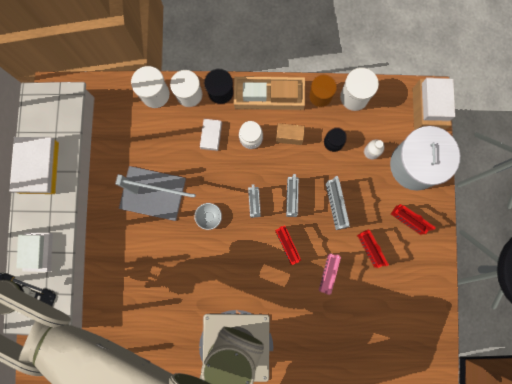

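Run:
```python
from h import *
p=read_camera('top'); q=read_camera('side')
np.save('top.npy',p,allow_pickle=True); np.save('side.npy',q,allow_pickle=True)
def crop(p,x0,x1,y0,y1,s,n):
    c=cv2.resize(p['pixels'][y0:y1,x0:x1],None,fx=s,fy=s,interpolation=cv2.INTER_CUBIC); cv2.imwrite('pics/'+n,c[:,:,::-1])
crop(p,235,355,165,240,6,'t_b.png'); crop(p,105,215,160,230,7,'t_h.png')
crop(q,225,325,185,300,5,'s_b.png'); crop(q,190,260,110,200,6,'s_h.png')
```

```text
(no output)
```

View pics/t_b.png

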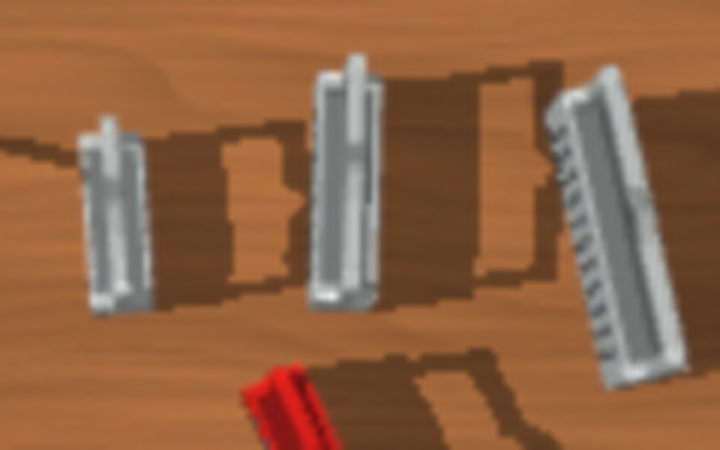

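View pics/t_h.png

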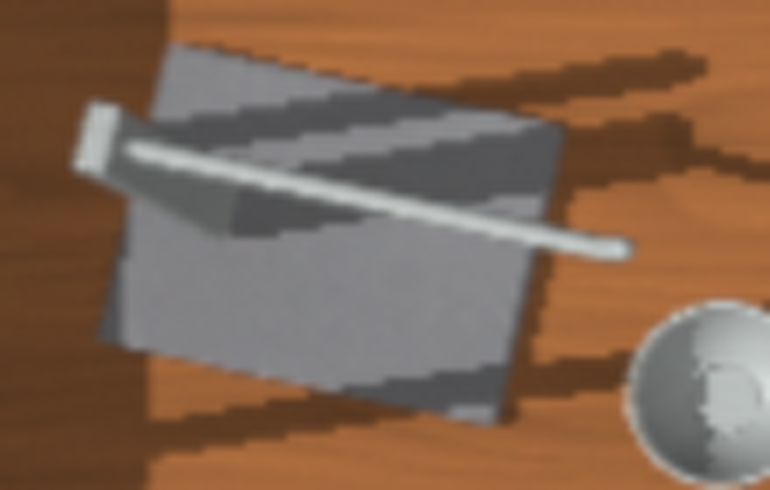

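View pics/s_b.png

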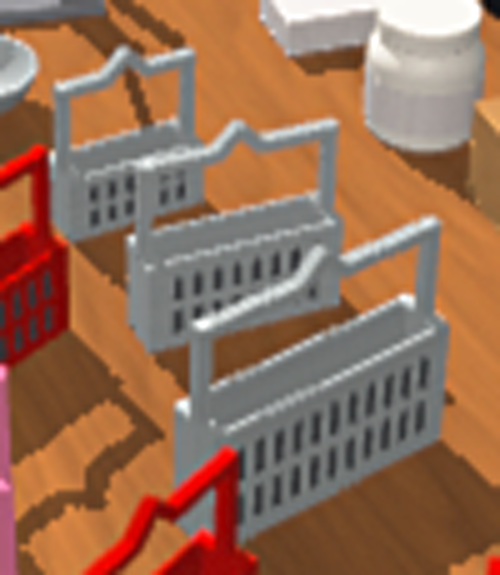

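View pics/s_h.png

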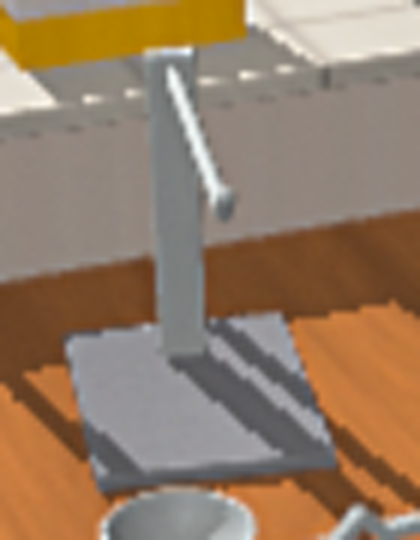

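```bash
cat > fit.py <<'E'
from h import *
from scipy.optimize import minimize
S=4
def box(x0,x1,y0,y1,z0,z1): return np.array([[x,y,z] for x in(x0,x1) for y in (y0,y1) for z in (z0,z1)])
def basket(w,h):
    t=h+52; B=[box(-.017,.017,-w/2,w/2,0,h)]
    for s in(-1,1):
        e=s*w/2
        B.append(box(-.004,.004,min(e,e-s*.008),max(e,e-s*.008),h-.01,h+.060))
        B.append(box(-.004,.004,min(s*.014,e),max(s*.014,e),h+.052,h+.060))
        B.append(np.array([[x,y,z] for x in(-.004,.004) for y,z in((s*.014,h+.052),(s*.014,h+.060),(0,h+.064),(0,h+.074))]))
    return B
def stand():
    B=[box(-.155,.045,-.075,.075,0,.012),box(-.007,.007,-.015,.015,0,.218)]
    B.append(box(-.222,0,-.005,.005,.205,.215))
    B.append(box(-.237,-.222,-.005,.005,.205,.23))
    return B
DIM={'basket_large':(.16,.08),'basket_medium':(.125,.062),'basket_small':(.096,.046)}
def render(p,B,x,off=(0,0)):
    c,s=np.cos(x[2]),np.sin(x[2]); M=np.array([[c,-s,0],[s,c,0],[0,0,1]])
    im=np.zeros((384*S,512*S),np.uint8)
    for b in B:
        uv=proj(p,b@M.T+[x[0],x[1],0 if len(x)<4 else x[3]])+off
        cv2.fillConvexPoly(im,cv2.convexHull(((uv+.5)*S*16-8).astype(np.int32)),255,shift=4)
    return cv2.resize(im,(512,384),interpolation=cv2.INTER_AREA)/255.
def cost(x,obs,B):
    return sum(np.abs(render(p,B,x)-m).sum()/m.sum() for p,m in obs)
def fit(obs,B,x0,step=(.01,.01,.1)):
    best=None
    for k in range(3):
        r=minimize(cost,x0,args=(obs,B),method='Nelder-Mead',options=dict(initial_simplex=np.vstack([x0]+[np.array(x0)+np.eye(len(x0))[i]*step[i]/(1+k) for i in range(len(x0))]),xatol=2e-4,fatol=1e-5,maxiter=300)); x0=r.x
    return r.x,r.fun
E
python3 - <<'E'
from fit import *
t=read_camera('top');s=read_camera('side')
g={'basket_large':(.476,-.33,.2),'basket_medium':(.49,-.18,-0.02),'basket_small':(.478,-.058,.05)}
out={}
for n,x0 in g.items():
    B=basket(*DIM[n]); obs=[]
    for p in(t,s):
        best=None
        for r in masks_of(p,n):
            m=r['mask'].astype(float); 
            im=render(p,B,(x0[0],x0[1],np.pi/2+x0[2])); iou=np.minimum(m,im).sum()/np.maximum(m,im).sum()
            if best is None or iou>best[0]: best=(iou,r['p'],m)
        print(n,best[:2]); obs.append((p,best[2]))
    for sg in(1,-1):
      xx=(x0[0],x0[1],np.pi/2+sg*x0[2])
      for nm,o in(('both',obs),('top',obs[:1]),('side',obs[1:])):
        x,f=fit(o,B,xx); print(nm,np.round(x,4),np.degrees(x[2])-90,round(f,3))
        if nm=='both' and (n not in out or f<out[n][1]): out[n]=(x,f)
B=stand(); obs=[]
for p in(t,s):
    ms=masks_of(p,'stand'); print([ (r['p'],r['mask'].sum()) for r in ms]); obs.append((p,ms[0]['mask'].astype(float)))
for nm,o in(('both',obs),('top',obs[:1]),('side',obs[1:])):
    x,f=fit(o,B,(.5,.33,np.pi/2-.2)); print(nm,np.round(x,4),np.degrees(x[2]),round(f,3))
    if nm=='both': out['stand']=(x,f)
for p,nm in((t,'t'),(s,'s')):
    im=cv2.resize(p['pixels'],None,fx=4,fy=4,interpolation=cv2.INTER_CUBIC).copy()
    for n,(x,f) in out.items():
        B=stand() if n=='stand' else basket(*DIM[n])
        m=(cv2.resize(render(p,B,x),None,fx=4,fy=4)>.5).astype(np.uint8)
        cv2.drawContours(im,cv2.findContours(m,cv2.RETR_LIST,cv2.CHAIN_APPROX_NONE)[0],-1,(0,255,0),1)
    a=(slice(600,980),slice(400,1440)) if nm=='t' else (slice(440,1200),slice(760,1320))
    im=im[a]; 
    if nm=='t': im=cv2.resize(im,(780,285))
    else: im=cv2.resize(im,(442,600))
    cv2.imwrite(f'pics/fit_{nm}.png',im[:,:,::-1])
json.dump({k:list(v[0]) for k,v in out.items()},open('fit.json','w'))
E
```

```text
basket_large (np.float64(0.8995843775143624), 0.78)
basket_large (np.float64(0.8213349989196687), 0.62)
both [ 0.4745 -0.3291  1.8012] 13.200757324615708 0.266
top [ 0.4741 -0.3285  1.7886] 12.481724905749147 0.064
side [ 0.4733 -0.3309  1.7996] 13.106837100822545 0.185
both [ 0.4745 -0.329   1.8017] 13.23134278295413 0.266
top [ 0.474  -0.3285  1.7878] 12.435646548231148 0.064
side [ 0.4738 -0.3306  1.8002] 13.143444003586168 0.184
basket_medium (np.float64(0.7742203742203744), 0.64)
basket_medium (np.float64(0.6760896934604527), 0.91)
both [ 0.4977 -0.1802  1.5778] 0.39895313234045204 0.418
top [ 0.5011 -0.1781  1.5367] -1.9509299244289195 0.148
side [ 0.4972 -0.1811  1.5728] 0.11415648531797729 0.249
both [ 0.4978 -0.1803  1.5753] 0.2590113079590566 0.418
top [ 0.5006 -0.1779  1.5259] -2.570793586118853 0.147
side [ 0.4971 -0.1812  1.5729] 0.12035888987965393 0.249
basket_small (np.float64(0.7383628695248413), 0.83)
basket_small (np.float64(0.7381030919833517), 0.83)
both [ 0.4802 -0.0543  1.7053] 7.704523526622339 0.485
top [ 0.4816 -0.0537  1.6321] 3.510119602479648 0.152
side [ 0.4796 -0.0568  1.7303] 9.14029089534219 0.287
both [ 0.4795 -0.0546  1.6818] 6.360969020617802 0.483
top [ 0.4813 -0.0529  1.6518] 4.639490614741391 0.152
side [ 0.4789 -0.0575  1.7146] 8.239404343541196 0.289
[(0.95, np.int64(2721))]
[(0.92, np.int64(1424)), (0.39, np.int64(1100))]
both [0.5204 0.3498 1.3643] 78.1689702261267 0.131
top [0.5206 0.35   1.3723] 78.62909578409108 0.042
side [0.5198 0.3491 1.3554] 77.65811107801161 0.081
```

View pics/fit_t.png

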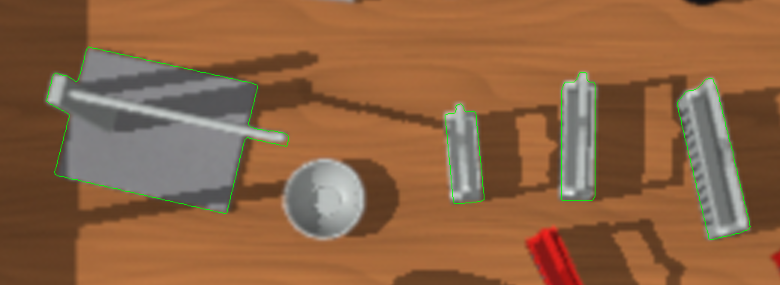

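View pics/fit_s.png

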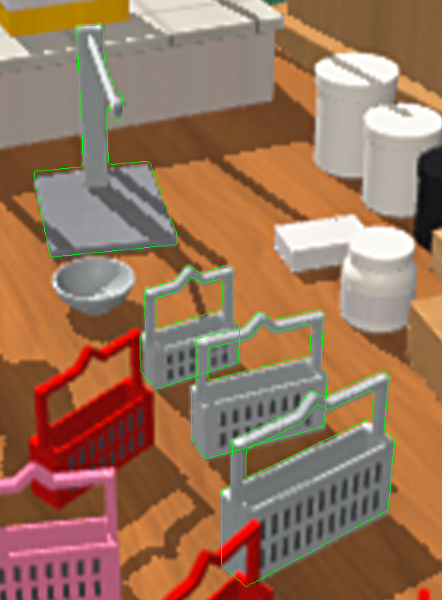

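```bash
cat > plan.py <<'E'
from h import *
def goto(pos,yaw,R0=None,p0=None):
    """yaw: world direction (deg, mod 180) of tool y, tool down. Returns rows info"""
    s=read_state()
    if p0 is None: p0=s['tool_pos']; R0=R.from_rotvec(s['orientation'])
    M=R0.as_matrix()
    # candidates
    best=None
    for k in(0,180):
        a=np.radians(yaw+k); y=np.array([np.cos(a),np.sin(a),0]); z=np.array([0,0,-1.]); x=np.cross(y,z)
        T=R.from_matrix(np.c_[x,y,z]); rv=(R0.inv()*T).as_rotvec(degrees=True)
        if best is None or np.linalg.norm(rv)<np.linalg.norm(best[0]): best=(rv,T)
    lin=M.T@(np.array(pos)-p0)*100
    return lin,best[0],best[1]
def grasp(name,x,side,h):
    "x: basket pose; side +-1 offset along basket y 30mm; tcp z"
    off=.03*side
    return np.array([x[0]-np.sin(x[2])*off,x[1]+np.cos(x[2])*off,h])
E
python3 - <<'E'
from plan import *
s=read_state(); M=R.from_rotvec(s['orientation']).as_matrix(); print(np.round(M,3))
c=read_camera('wrist'); print('cam in tool',M.T@(c['xyz']-s['tool_pos']))
f=json.load(open('fit.json'))
for n,h in(('basket_large',.136),):
    for sd in(-1,1):
        g=grasp(n,f[n],sd,h-.0188); print(n,sd,g,[np.round(v,2) for v in goto(g,np.degrees(f[n][2]))[:2]])
p=s['tool_pos'];R0=R.from_rotvec(s['orientation'])
for w in [(.18,.57,.33),(.40,.10,.34),(.50,-.30,.24)]:
    l,r,T=goto(w,103,R0,p); print(w,np.round(l,2),np.round(r,2)); p=np.array(w)
E
```

```text
[[-0.954  0.301  0.   ]
 [ 0.301  0.954  0.   ]
 [ 0.     0.    -1.   ]]
cam in tool [ 0.0684949   0.00033923 -0.16651103]
basket_large -1 [ 0.50368617 -0.32222775  0.1172    ] [array([-57.74, -75.57,  10.14]), array([  0.  ,  -0.  , -30.72])]
basket_large 1 [ 0.44527162 -0.33592957  0.1172    ] [array([-52.58, -78.63,  10.14]), array([  0.  ,  -0.  , -30.72])]
(0.18, 0.57, 0.33) [-1.000e-02 -2.300e-01 -1.114e+01] [  0.     0.   -30.52]
(0.4, 0.1, 0.34) [-35.13 -38.2   -1.  ] [  0.     0.   -30.52]
(0.5, -0.3, 0.24) [-21.58 -35.13  10.  ] [  0.     0.   -30.52]
```

Request:
drive_tool(plan=[{"claw":0,"linear":[0,0,-5.5],"angular":[0,0,0]},{"claw":0,"linear":[0,0,-5.5],"angular":[0,0,0]},{"claw":0,"linear":[-3.9,-4.2,0],"angular":[0,0,0]},{"claw":0,"linear":[-3.9,-4.2,0],"angular":[0,0,0]},{"claw":0,"linear":[-3.9,-4.2,0],"angular":[0,0,0]},{"claw":0,"linear":[-3.9,-4.2,0],"angular":[0,0,0]},{"claw":0,"linear":[-3.9,-4.2,0],"angular":[0,0,0]},{"claw":0,"linear":[-3.9,-4.2,0],"angular":[0,0,0]},{"claw":0,"linear":[-3.9,-4.2,0],"angular":[0,0,0]},{"claw":0,"linear":[-3.9,-4.2,0],"angular":[0,0,0]},{"claw":0,"linear":[-3.9,-4.2,0],"angular":[0,0,0]}], newtons=50)

```text
t: 3.52
tool_pos: [0.402, 0.1043, 0.329]
orientation: [0.478, 3.104, 0.001]
force: [0.7, 0.8, 0.0]
opening: 0.0931
```

Run:
```python
from plan import *
s=read_state();print(s['t'],s['tool_pos'],s['orientation'],s['q'])
f=json.load(open('fit.json'))
print([np.round(v,2) for v in goto((.505,-.32,.24),103)[:2]])
```

```text
3.525 [0.40200858 0.10429983 0.32896218] [4.78127885e-01 3.10389189e+00 6.92247070e-04] [ 1.30147731e-01 -3.97949284e-01  1.77146837e+00  1.21043578e-04
  1.76690301e+00 -1.13494481e+00]
[array([-22.58, -37.37,   8.9 ]), array([ 2.000e-02,  7.000e-02, -3.051e+01])]
```

Request:
drive_tool(plan=[{"claw":0,"linear":[-2.82,-4.67,1.1],"angular":[0,0,0]},{"claw":0,"linear":[-2.82,-4.67,1.1],"angular":[0,0,0]},{"claw":0,"linear":[-2.82,-4.67,1.1],"angular":[0,0,0]},{"claw":0,"linear":[-2.82,-4.67,1.1],"angular":[0,0,0]},{"claw":0,"linear":[-2.82,-4.67,1.1],"angular":[0,0,0]},{"claw":0,"linear":[-2.82,-4.67,1.1],"angular":[0,0,0]},{"claw":0,"linear":[-2.82,-4.67,1.1],"angular":[0,0,0]},{"claw":0,"linear":[-2.82,-4.67,1.1],"angular":[0,0,0]},{"claw":0,"linear":[0,0,0],"angular":[0,0,-10.2]},{"claw":0,"linear":[0,0,0],"angular":[0,0,-10.2]},{"claw":0,"linear":[0,0,0],"angular":[0,0,-10.2]},{"claw":0,"linear":[0,0,0],"angular":[0,0,0]}])

```text
t: 5.03
tool_pos: [0.5042, -0.3182, 0.2406]
orientation: [0.356, -3.121, -0.0]
force: [0.6, 1.2, 0.2]
opening: 0.0933
```

```bash
cat > wr.py <<'E'
import sys
from plan import *
from fit import basket,render,DIM
n,out=sys.argv[1:3]
s=read_state();print(s['t'],s['tool_pos'],s['orientation'])
c=read_camera('wrist'); f=json.load(open('fit.json'))
np.save('wrist.npy',c,allow_pickle=True)
im=c['pixels'].copy()
for m,x in f.items():
    if m=='stand': continue
    k=(render(c,basket(*DIM[m]),x)>.5).astype(np.uint8)
    cv2.drawContours(im,cv2.findContours(k,cv2.RETR_LIST,cv2.CHAIN_APPROX_NONE)[0],-1,(0,255,0),1)
cv2.imwrite('pics/'+out,im[:,:,::-1])
g=grasp(n,f[n],-1,DIM[n][1]+.056-.0188)
print(g,[np.round(v,2) for v in goto(g,np.degrees(f[n][2]))[:2]])
E
python3 wr.py basket_large w1.png
```

```text
5.025 [ 0.50419476 -0.31818786  0.24060466] [ 3.55929074e-01 -3.12133758e+00 -5.59889885e-05]
[ 0.50368617 -0.32222775  0.1172    ] [array([ 0.14, -0.39, 12.34]), array([ 0.  , -0.  , -0.35])]
```

View pics/w1.png

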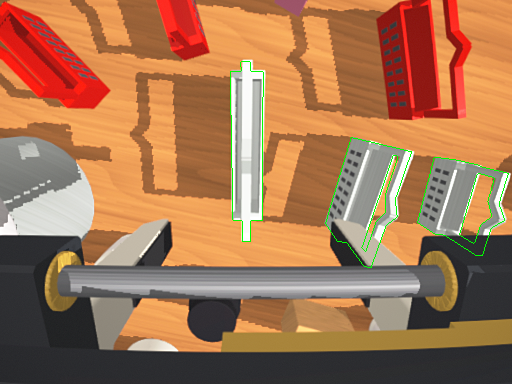

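Request:
drive_tool(plan=[{"claw":0,"linear":[0.1,-0.4,4.1],"angular":[0,0,0]},{"claw":0,"linear":[0,0,4.1],"angular":[0,0,0]},{"claw":0,"linear":[0,0,4.1],"angular":[0,0,0]},{"claw":0,"linear":[0,0,0],"angular":[0,0,0]},{"claw":1,"linear":[0,0,0],"angular":[0,0,0]},{"claw":1,"linear":[0,0,0],"angular":[0,0,0]},{"claw":1,"linear":[0,0,0],"angular":[0,0,0]},{"claw":1,"linear":[0,0,0],"angular":[0,0,0]},{"claw":1,"linear":[0,0,0],"angular":[0,0,0]},{"claw":1,"linear":[0,0,0],"angular":[0,0,0]}], newtons=50)

```text
t: 6.32
tool_pos: [0.5041, -0.3222, 0.1176]
orientation: [0.358, -3.121, -0.0]
force: [0.1, -0.2, 0.1]
opening: 0.0378
```

Request:
drive_tool(plan=[{"claw":1,"linear":[0,0,0],"angular":[0,0,0]},{"claw":1,"linear":[0,0,0],"angular":[0,0,0]},{"claw":1,"linear":[0,0,0],"angular":[0,0,0]},{"claw":1,"linear":[0,0,0],"angular":[0,0,0]},{"claw":1,"linear":[0,0,0],"angular":[0,0,0]}])

```text
t: 6.95
tool_pos: [0.5041, -0.3222, 0.1176]
orientation: [0.358, -3.121, -0.0]
force: [0.6, -0.6, -0.4]
opening: 0.0074
```

Request:
drive_tool(plan=[{"claw":1,"linear":[0,0,0],"angular":[0,0,0]},{"claw":1,"linear":[0,0,-2],"angular":[0,0,0]},{"claw":1,"linear":[0,0,-4],"angular":[0,0,0]},{"claw":1,"linear":[0,0,-5],"angular":[0,0,0]},{"claw":1,"linear":[0,0,-4],"angular":[0,0,0]},{"claw":1,"linear":[0,0,0],"angular":[0,0,0]}])

```text
t: 7.7
tool_pos: [0.5059, -0.3237, 0.2736]
orientation: [-0.357, 3.115, -0.01]
force: [1.5, -0.7, -3.1]
opening: 0.0074
```

Run:
```python
from h import *
c=read_camera('wrist'); save(c,'w2.png'); np.save('wrist.npy',c,allow_pickle=True)
p=read_camera('side'); save(p,'s2.png'); np.save('side.npy',p,allow_pickle=True)
print(read_state())
```

```text
{'t': 7.8, 'q': array([-6.54482247e-01,  1.10070821e-01,  1.42142750e+00,  2.17111174e-05,
        1.60965366e+00, -2.45355432e+00]), 'dq': array([ 0.00014516,  0.02574185,  0.04378722, -0.00160681, -0.00280347,
       -0.00194813]), 'joint_torque': array([ 3.80665914e-02, -6.02157211e+01, -5.43225002e+01, -1.31416619e-01,
        3.45505681e-02, -6.97884461e-03]), 'tool_pos': array([ 0.50410018, -0.32225098,  0.26769884]), 'orientation': array([-3.57760187e-01,  3.12082149e+00, -4.56633928e-04]), 'force': array([ 0.50238398, -0.89938954, -3.01964319]), 'wrist_torque': array([ 0.08732074, -0.11700843, -0.02421721]), 'opening': 0.007207503440587996}
```

View pics/w2.png

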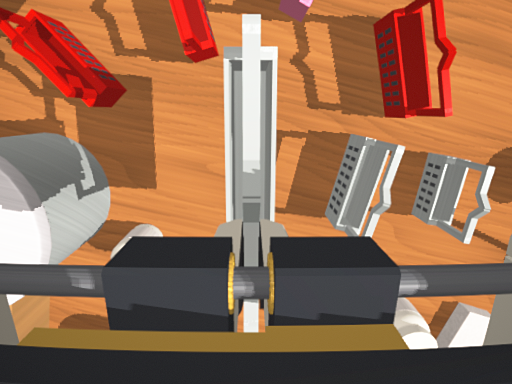

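View pics/s2.png

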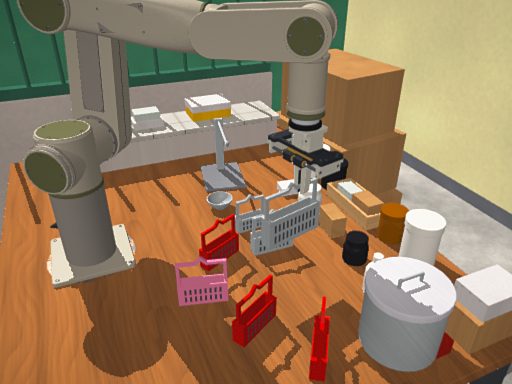

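```bash
cat > held.py <<'E'
from fit import *
def held(n,tp,rv,d,tilt=0,dz=0):
    """points parts of basket n held: peak lies d along tool +x (towards robot side), returns world boxes fn"""
    h=DIM[n][1]; B=basket(*DIM[n]); M=R.from_rotvec(rv).as_matrix()
    # basket frame->tool: basket y -> tool x, basket z-> -tool z, x -> tool y (sign irrelevant)
    T=np.array([[0,1,0],[1,0,0],[0,0,-1.]])
    Rt=R.from_rotvec([0,tilt,0]).as_matrix()
    out=[]
    for b in B:
        q=(b-[0,0,h+.056])@T.T      # strap-centre frame, mid
        q=q+[d,0,0]; q=q@Rt.T; q=q+[0,0,-.0188+dz]
        out.append(q@M.T+tp)
    return out
def renderW(p,B):
    return render(p,B,(0,0,0))
E
python3 - <<'E'
from held import *
c=np.load('wrist.npy',allow_pickle=True).item(); p=np.load('side.npy',allow_pickle=True).item()
s=read_state(); tp,rv=s['tool_pos'],s['orientation']
for a in(-.06,-.03,0,.03,.06):
  B=held('basket_large',tp,rv,.0304,a)
  im=c['pixels'].copy()
  print(a, 'strap far end', proj(c,B[1]).round(0)[[1,5,3,7]].tolist() , proj(c,B[4]).round(0)[[1,5,3,7]].tolist(),'rim', [proj(c,B[0]).round(0)[[1,3,5,7]].tolist()])
for a in (0,):
  B=held('basket_large',tp,rv,.0304,a)
  for q,nm in((c,'w'),(p,'s')):
    im=cv2.resize(q['pixels'],None,fx=3,fy=3,interpolation=cv2.INTER_CUBIC)
    k=cv2.resize((renderW(q,B)),None,fx=3,fy=3); k=(k>.5).astype(np.uint8)
    cv2.drawContours(im,cv2.findContours(k,cv2.RETR_LIST,cv2.CHAIN_APPROX_NONE)[0],-1,(0,255,0),1)
    im=im[0:600,500:1100] if nm=='w' else im[450:800,650:1050]
    cv2.imwrite(f'pics/held_{nm}.png',im[:,:,::-1])
E
```

```text
-0.06 strap far end [[246.0, 326.0], [260.0, 326.0], [246.0, 313.0], [260.0, 313.0]] [[245.0, 38.0], [262.0, 37.0], [245.0, 20.0], [262.0, 20.0]] rim [[[231.0, 277.0], [228.0, 52.0], [275.0, 277.0], [279.0, 52.0]]]
-0.03 strap far end [[246.0, 324.0], [260.0, 324.0], [246.0, 312.0], [260.0, 312.0]] [[245.0, 36.0], [262.0, 36.0], [245.0, 18.0], [262.0, 18.0]] rim [[[231.0, 274.0], [227.0, 48.0], [275.0, 274.0], [279.0, 48.0]]]
0 strap far end [[246.0, 323.0], [260.0, 323.0], [246.0, 311.0], [260.0, 311.0]] [[244.0, 34.0], [262.0, 34.0], [244.0, 16.0], [262.0, 15.0]] rim [[[231.0, 271.0], [227.0, 44.0], [275.0, 271.0], [280.0, 44.0]]]
0.03 strap far end [[246.0, 321.0], [260.0, 321.0], [246.0, 310.0], [260.0, 310.0]] [[244.0, 33.0], [262.0, 33.0], [244.0, 14.0], [262.0, 14.0]] rim [[[231.0, 268.0], [226.0, 41.0], [275.0, 268.0], [280.0, 40.0]]]
0.06 strap far end [[246.0, 320.0], [260.0, 320.0], [246.0, 308.0], [260.0, 309.0]] [[244.0, 32.0], [263.0, 32.0], [244.0, 12.0], [263.0, 12.0]] rim [[[231.0, 265.0], [226.0, 37.0], [275.0, 265.0], [281.0, 37.0]]]
```

View pics/held_w.png

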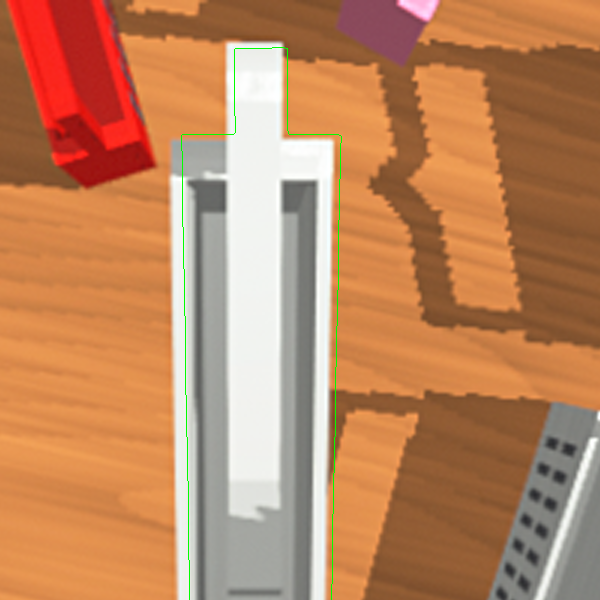

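View pics/held_s.png

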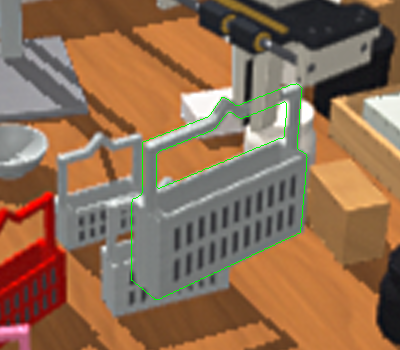

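```bash
cat > hk.py <<'E'
from plan import *
def hooktcp(dist,z,d,f=None):
    f=f or json.load(open('fit.json')); x,y,a=f['stand'][:3]
    u=np.array([np.cos(a),np.sin(a),0]); root=np.array([x,y,0])
    # tool y along +-u ; tool x pointing to robot side (-x world)
    tx=np.cross(u,[0,0,-1.]); tx=tx if tx[0]<0 else -tx
    P=root-u*dist
    t=P-tx*d; t[2]=z
    return t,np.degrees(a)
if __name__=='__main__':
    import sys
    d=float(sys.argv[1]); s=read_state(); p=s['tool_pos'];R0=R.from_rotvec(s['orientation']); print(s['t'],p.round(4),s['force'].round(1),s['opening'])
    for a in sys.argv[2:]:
        dist,z=map(float,a.split(','))
        t,yaw=hooktcp(dist,z,d); l,r,T=goto(t,yaw,R0,p); print(a,t.round(4),'rot',r.round(2)); print('   lin in target frame',(T.inv().apply(t-p)*100).round(2)); p=t;R0=T
E
python3 hk.py .0315 .29,.2677 .27,.225 .055,.225 .055,.19; python3 -c "
from h import *
print(json.load(open('fit.json'))['stand'])"
```

```text
7.8 [ 0.5041 -0.3223  0.2677] [ 0.5 -0.9 -3. ] 0.007207503440587996
.29,.2677 [0.4917 0.0595 0.2677] rot [-1.000e-02  2.000e-02  2.491e+01]
   lin in target frame [ 9.04 37.12 -0.  ]
.27,.225 [0.4958 0.0791 0.225 ] rot [0. 0. 0.]
   lin in target frame [0.   2.   4.27]
.055,.225 [0.5399 0.2896 0.225 ] rot [0. 0. 0.]
   lin in target frame [ 0.  21.5  0. ]
.055,.19 [0.5399 0.2896 0.19  ] rot [0. 0. 0.]
   lin in target frame [0.  0.  3.5]
[0.5203560894519969, 0.34984640108977355, 1.3643059033393274]
```

Request:
drive_tool(plan=[{"claw":1,"linear":[0,0,0],"angular":[0,0,8.3]},{"claw":1,"linear":[0,0,0],"angular":[0,0,8.3]},{"claw":1,"linear":[0,0,0],"angular":[0,0,8.3]},{"claw":1,"linear":[0.6,2.2,0],"angular":[0,0,0]},{"claw":1,"linear":[1.2,5,0],"angular":[0,0,0]},{"claw":1,"linear":[1.2,5,0],"angular":[0,0,0]},{"claw":1,"linear":[1.2,5,0],"angular":[0,0,0]},{"claw":1,"linear":[1.2,5,0],"angular":[0,0,0]},{"claw":1,"linear":[1.2,5,0],"angular":[0,0,0]},{"claw":1,"linear":[1.2,5,0],"angular":[0,0,0]},{"claw":1,"linear":[1.2,4.9,0],"angular":[0,0,0]},{"claw":1,"linear":[0,0,0],"angular":[0,0,0]}])

```text
t: 9.3
tool_pos: [0.4904, 0.0625, 0.2651]
orientation: [-0.316, -3.121, -0.001]
force: [0.1, -2.0, -2.9]
opening: 0.0074
```

```bash
python3 hk.py .0315 .27,.225 .055,.225 .055,.19
python3 - <<'E'
from h import *
c=read_camera('wrist'); save(c,'w3.png');p=read_camera('side'); save(p,'s3.png')
E
```

```text
9.3 [0.4904 0.0625 0.2651] [ 0.1 -2.  -2.9] 0.0073584671989666214
.27,.225 [0.4958 0.0791 0.225 ] rot [ 0.   -0.24  0.28]
   lin in target frame [-0.19  1.74  4.01]
.055,.225 [0.5399 0.2896 0.225 ] rot [0. 0. 0.]
   lin in target frame [ 0.  21.5  0. ]
.055,.19 [0.5399 0.2896 0.19  ] rot [0. 0. 0.]
   lin in target frame [0.  0.  3.5]
```

View pics/w3.png

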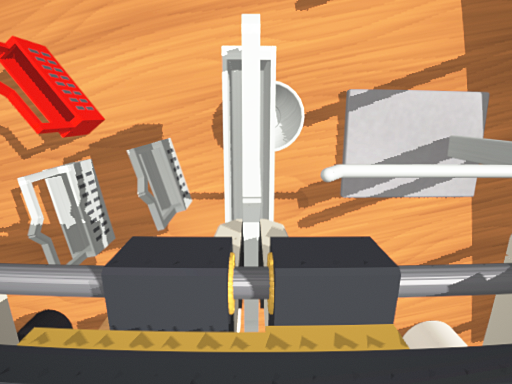

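View pics/s3.png

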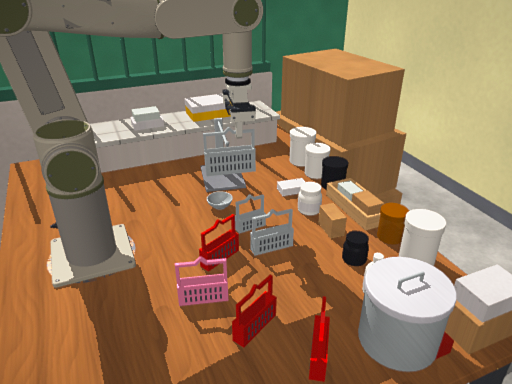

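Run:
```python
from hk import *
c=read_camera('wrist')
f=json.load(open('fit.json'));x,y,a=f['stand']; u=np.array([np.cos(a),np.sin(a),0])
for D,z in((.232,.225),(.237,.225),(.22,.21),(.15,.21),(.08,.21)):
    print(D,proj(c,np.array([x,y,z])-u*D).round(1))
s=read_state();M=R.from_rotvec(s['orientation']).as_matrix()
print('peak',proj(c,s['tool_pos']+M@[.0315,0,-.0268]))
im=c['pixels'][140:210,310:512]; cv2.imwrite('pics/tipw.png',cv2.resize(im,None,fx=3.9,fy=3.9,interpolation=cv2.INTER_CUBIC)[:,:,::-1])
```

```text
0.232 [[334.5 170.7]]
0.237 [[327.3 170.6]]
0.22 [[345.2 167.1]]
0.15 [[436.2 167.7]]
0.08 [[520.6 168.5]]
peak [[248.94366136 195.23217793]]
```

View pics/tipw.png

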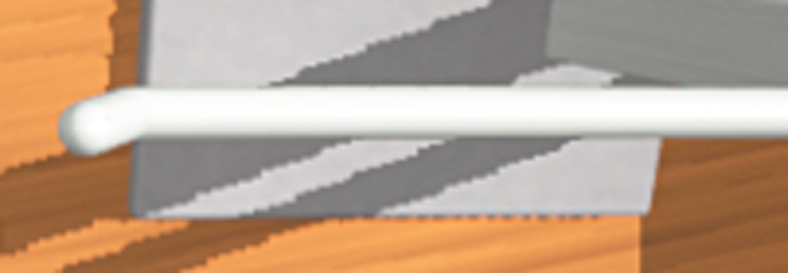

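Request:
drive_tool(plan=[{"claw":1,"linear":[-0.1,0.5,2],"angular":[0,0,0.3]},{"claw":1,"linear":[-0.1,0,2],"angular":[0,0,0]},{"claw":1,"linear":[0,0,0],"angular":[0,0,0]}])

```text
t: 9.82
tool_pos: [0.4932, 0.0632, 0.2241]
orientation: [-0.332, -3.118, 0.001]
force: [-0.3, 1.1, -3.2]
opening: 0.0073
```

```bash
python3 hk.py .0315 .055,.225 .055,.19
python3 - <<'E'
from h import *
p=read_camera('side'); c=p['pixels'][90:210,170:290]; cv2.imwrite('pics/s4.png',cv2.resize(c,None,fx=5,fy=5,interpolation=cv2.INTER_CUBIC)[:,:,::-1])
E
```

```text
9.825 [0.4932 0.0632 0.2241] [-0.3  1.1 -3.2] 0.007344762582536017
.055,.225 [0.5399 0.2896 0.225 ] rot [-0.08 -0.32 -0.34]
   lin in target frame [ 0.07 23.11 -0.09]
.055,.19 [0.5399 0.2896 0.19  ] rot [0. 0. 0.]
   lin in target frame [0.  0.  3.5]
```

View pics/s4.png

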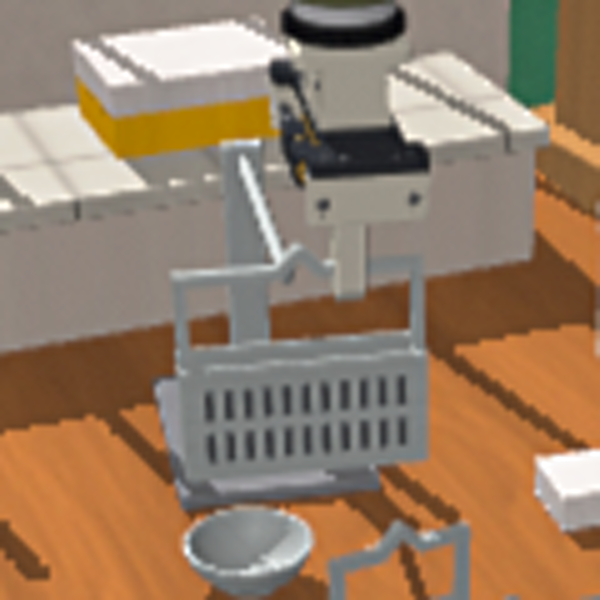

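Request:
drive_tool(plan=[{"claw":1,"linear":[0,2,0],"angular":[0,0,0]},{"claw":1,"linear":[0,3,0],"angular":[0,0,0]},{"claw":1,"linear":[0,4,0],"angular":[0,0,0]},{"claw":1,"linear":[0,4,0],"angular":[0,0,0]},{"claw":1,"linear":[0,4,0],"angular":[0,0,0]},{"claw":1,"linear":[0,4,0],"angular":[0,0,0]},{"claw":1,"linear":[0,2,0],"angular":[0,0,0]},{"claw":1,"linear":[0,0,0],"angular":[0,0,0]},{"claw":1,"linear":[0,0,0],"angular":[0,0,0]}])

```text
t: 11.0
tool_pos: [0.5434, 0.2879, 0.2278]
orientation: [0.332, 3.124, -0.001]
force: [0.4, -0.1, -3.5]
opening: 0.0073
```

```bash
python3 hk.py .0315 .055,.19
python3 - <<'E'
from h import *
p=read_camera('side'); c=p['pixels'][90:210,170:290]; cv2.imwrite('pics/s5.png',cv2.resize(c,None,fx=5,fy=5,interpolation=cv2.INTER_CUBIC)[:,:,::-1])
p=read_camera('wrist'); save(p,'w5.png')
E
```

```text
11.0 [0.5434 0.2879 0.2278] [ 0.4 -0.1 -3.5] 0.007266263403069295
.055,.19 [0.5399 0.2896 0.19  ] rot [-0.02  0.01 -0.31]
   lin in target frame [0.38 0.09 3.78]
```

View pics/s5.png

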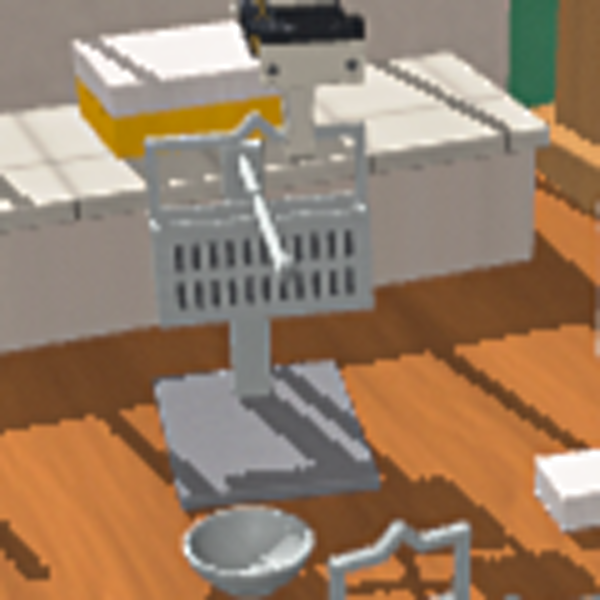

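View pics/w5.png

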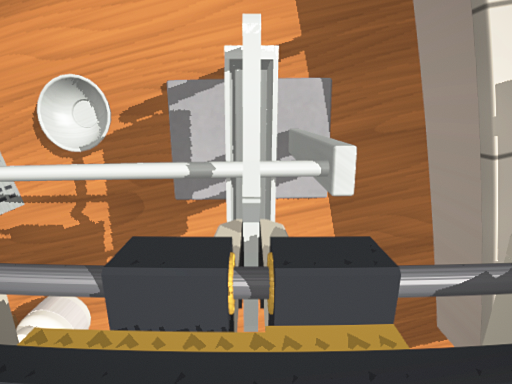

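Request:
drive_tool(plan=[{"claw":1,"linear":[0.3,0.1,1],"angular":[0,0,-0.3]},{"claw":1,"linear":[0,0,1],"angular":[0,0,0]},{"claw":1,"linear":[0,0,1],"angular":[0,0,0]},{"claw":1,"linear":[0,0,0.4],"angular":[0,0,0]},{"claw":1,"linear":[0,0,0.3],"angular":[0,0,0]},{"claw":1,"linear":[0,0,0],"angular":[0,0,0]},{"claw":1,"linear":[0,0,0],"angular":[0,0,0]}])

```text
t: 11.98
tool_pos: [0.5404, 0.2903, 0.191]
orientation: [-0.323, -3.125, 0.0]
force: [-3.5, -0.0, -0.1]
opening: 0.0075
```

```bash
python3 hk.py .0315 .055,.19
python3 - <<'E'
from h import *
p=read_camera('side'); c=p['pixels'][90:210,170:290]; cv2.imwrite('pics/s6.png',cv2.resize(c,None,fx=5,fy=5,interpolation=cv2.INTER_CUBIC)[:,:,::-1])
E
```

```text
11.975 [0.5404 0.2903 0.191 ] [-3.5 -0.  -0.1] 0.007526864170277014
.055,.19 [0.5399 0.2896 0.19  ] rot [-0.   -0.01  0.02]
   lin in target frame [ 0.03 -0.08  0.1 ]
```

View pics/s6.png

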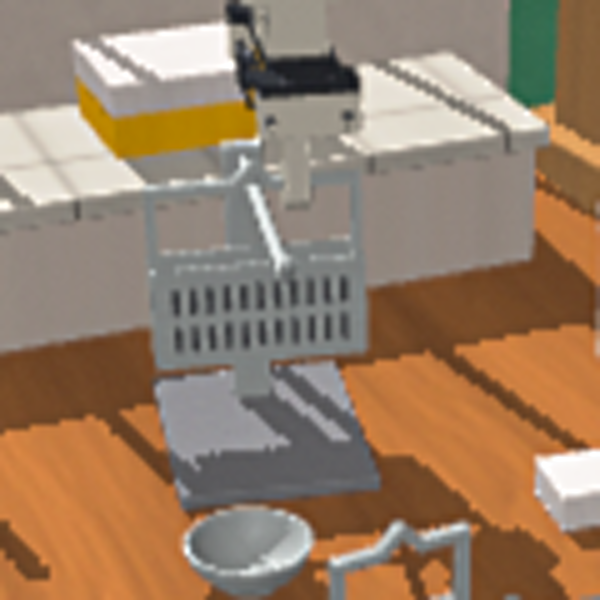

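Request:
drive_tool(plan=[{"claw":1,"linear":[0.1,0,0],"angular":[0,0,0]},{"claw":1,"linear":[0,0,0.1],"angular":[0,0,0]},{"claw":1,"linear":[0,0,0],"angular":[0,0,0]}])

```text
t: 12.4
tool_pos: [0.54, 0.2906, 0.1902]
orientation: [0.323, 3.124, 0.001]
force: [-0.4, 0.0, 0.4]
opening: 0.0074
```

Request:
drive_tool(plan=[{"claw":0.68,"linear":[0,0,0],"angular":[0,0,0]},{"claw":0.68,"linear":[0,0,0],"angular":[0,0,0]},{"claw":0.68,"linear":[0,0,0],"angular":[0,0,0]},{"claw":0.68,"linear":[0,0,0],"angular":[0,0,0]},{"claw":0.68,"linear":[0,0,-1],"angular":[0,0,0]},{"claw":0.68,"linear":[0,0,-3],"angular":[0,0,0]},{"claw":0.68,"linear":[0,0,-5],"angular":[0,0,0]}])

```text
t: 13.28
tool_pos: [0.5386, 0.29, 0.2791]
orientation: [-0.323, -3.122, 0.003]
force: [0.5, 0.4, 0.1]
opening: 0.0293
```

Run:
```python
from h import *
p=read_camera('side'); c=p['pixels'][60:210,150:300]; cv2.imwrite('pics/s7.png',cv2.resize(c,None,fx=4,fy=4,interpolation=cv2.INTER_CUBIC)[:,:,::-1])
p=read_camera('wrist'); save(p,'w7.png')
from plan import *
f=json.load(open('fit.json'))
s=read_state();p=s['tool_pos'];R0=R.from_rotvec(s['orientation']);print(s['t'],p,s['q'])
n='basket_medium'; g=grasp(n,f[n],-1,.118-.0188); yaw=np.degrees(f[n][2])
for z in(.22,g[2]):
    t=np.r_[g[:2],z]; l,r,T=goto(t,yaw,R0,p); print(t,l,r); p=t;R0=T
```

```text
13.375 [0.54216821 0.29161707 0.28791889] [ 4.10230947e-01  1.43297774e-01  1.34909188e+00 -1.83328651e-05
  1.63793852e+00 -9.54296129e-01]
[ 0.52779761 -0.1801361   0.22      ] [ -8.19397266 -46.51299666   6.56546344] [  0.31536526   0.56448388 -12.07731731]
[ 0.52779761 -0.1801361   0.0992    ] [ 0.    0.   12.08] [0. 0. 0.]
```

View pics/s7.png

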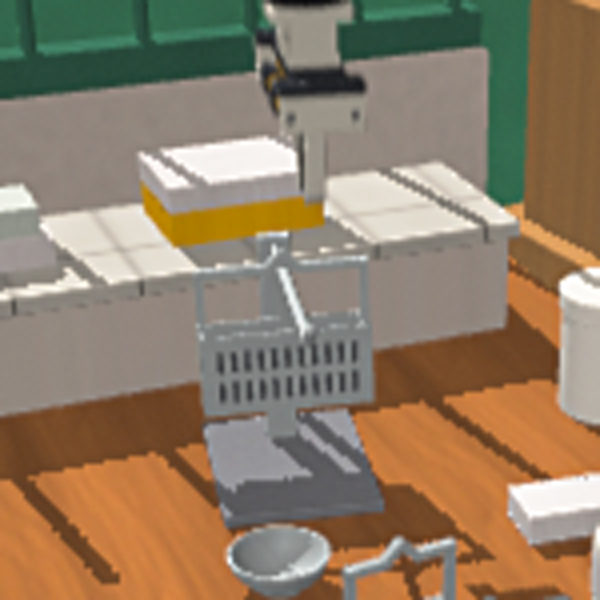

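View pics/w7.png

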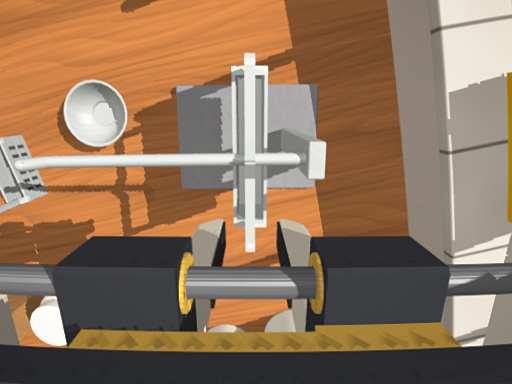

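Request:
drive_tool(plan=[{"claw":0.68,"linear":[-0.7,-3,0],"angular":[0,0,0]},{"claw":0.68,"linear":[-1,-5.8,0],"angular":[0,0,0]},{"claw":0.68,"linear":[-1,-5.8,0],"angular":[0,0,0]},{"claw":0.5,"linear":[-1,-5.8,0],"angular":[0,0,0]},{"claw":0.5,"linear":[-1,-5.8,1],"angular":[0,0,0]},{"claw":0.5,"linear":[-1,-5.8,1.5],"angular":[0,0,0]},{"claw":0.5,"linear":[-1,-5.8,1.5],"angular":[0,0,0]},{"claw":0.5,"linear":[-1,-5.8,1.5],"angular":[0,0,0]},{"claw":0.5,"linear":[-0.5,-2.9,1],"angular":[0,0,-6]},{"claw":0.5,"linear":[0,0,0],"angular":[0,0,-6]},{"claw":0.5,"linear":[0,0,0],"angular":[0,0,0]},{"claw":0.5,"linear":[0,0,0],"angular":[0,0,0]}])

```text
t: 14.88
tool_pos: [0.5249, -0.1812, 0.2152]
orientation: [-0.002, 3.141, -0.0]
force: [0.2, -0.5, -0.3]
opening: 0.0462
```

```bash
python3 wr.py basket_medium w8.png
```

```text
14.875 [ 0.52488282 -0.18119605  0.21517416] [-2.12380032e-03  3.14086643e+00 -4.62426660e-04]
[ 0.52779761 -0.1801361   0.0992    ] [array([-0.28,  0.1 , 11.59]), array([-0.02,  0.04, -0.14])]
```

View pics/w8.png

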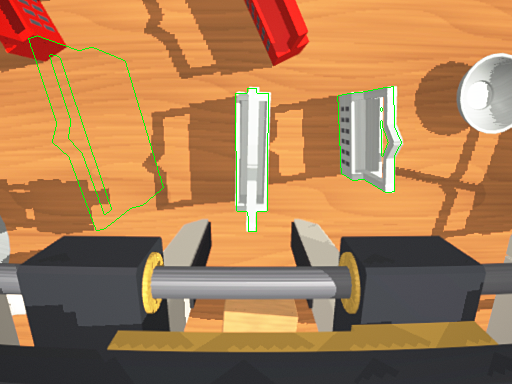

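Request:
drive_tool(plan=[{"claw":0.5,"linear":[-0.3,0.1,4],"angular":[0,0,0]},{"claw":0.5,"linear":[0,0,4],"angular":[0,0,0]},{"claw":0.5,"linear":[0,0,3.6],"angular":[0,0,0]},{"claw":0.5,"linear":[0,0,0],"angular":[0,0,0]},{"claw":1,"linear":[0,0,0],"angular":[0,0,0]},{"claw":1,"linear":[0,0,0],"angular":[0,0,0]},{"claw":1,"linear":[0,0,0],"angular":[0,0,0]},{"claw":1,"linear":[0,0,0],"angular":[0,0,0]},{"claw":1,"linear":[0,0,0],"angular":[0,0,0]},{"claw":1,"linear":[0,0,0],"angular":[0,0,0]},{"claw":1,"linear":[0,0,0],"angular":[0,0,0]}], newtons=50)

```text
t: 16.3
tool_pos: [0.5279, -0.1806, 0.0992]
orientation: [-0.005, 3.141, -0.0]
force: [-1.4, 0.5, 6.1]
opening: 0.0075
```

Request:
drive_tool(plan=[{"claw":1,"linear":[0,0,-2],"angular":[0,0,0]},{"claw":1,"linear":[0,0,-4],"angular":[0,0,0]},{"claw":1,"linear":[0,0,-5],"angular":[0,0,0]},{"claw":1,"linear":[0,0,-3.5],"angular":[0,0,0]},{"claw":1,"linear":[0,0,0],"angular":[0,0,6]},{"claw":1,"linear":[0,0,0],"angular":[0,0,6]},{"claw":1,"linear":[0,0,0],"angular":[0,0,0]},{"claw":1,"linear":[0,0,0],"angular":[0,0,0]}])

```text
t: 17.3
tool_pos: [0.5275, -0.1804, 0.2438]
orientation: [-0.32, -3.125, -0.0]
force: [0.1, 0.3, -2.1]
opening: 0.0072
```

```bash
cat > chk.py <<'E'
import sys
from held import *
n,out,d=sys.argv[1],sys.argv[2],float(sys.argv[3])
c=read_camera('wrist'); s=read_state()
B=held(n,s['tool_pos'],s['orientation'],d)
im=cv2.resize(c['pixels'],None,fx=3,fy=3,interpolation=cv2.INTER_CUBIC)
k=cv2.resize((renderW(c,B)),None,fx=3,fy=3); k=(k>.5).astype(np.uint8)
cv2.drawContours(im,cv2.findContours(k,cv2.RETR_LIST,cv2.CHAIN_APPROX_NONE)[0],-1,(0,255,0),1)
cv2.imwrite('pics/'+out,im[0:600,450:1050][:,:,::-1])
E
python3 chk.py basket_medium h8.png .030; python3 hk.py .030 .29,.244 .28,.225 .110,.225 .110,.19
```

```text
17.35 [ 0.5275 -0.1804  0.2438] [ 0.4 -0.4 -1. ] 0.007279985076646821
.29,.244 [0.4903 0.0599 0.244 ] rot [ 0.   -0.    0.12]
   lin in target frame [ 8.570e+00  2.275e+01 -2.000e-02]
.28,.225 [0.4923 0.0696 0.225 ] rot [0. 0. 0.]
   lin in target frame [0.  1.  1.9]
.110,.225 [0.5272 0.236  0.225 ] rot [0. 0. 0.]
   lin in target frame [ 0. 17.  0.]
.110,.19 [0.5272 0.236  0.19  ] rot [0. 0. 0.]
   lin in target frame [0.  0.  3.5]
```

View pics/h8.png

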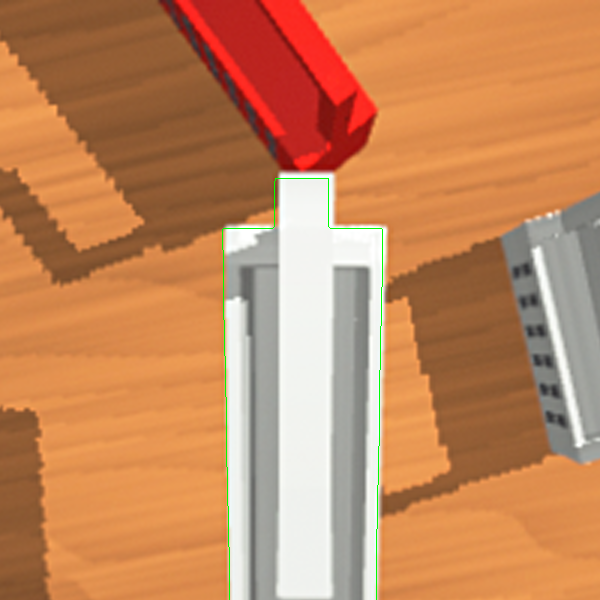

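Request:
drive_tool(plan=[{"claw":1,"linear":[1.0,2.7,0],"angular":[0,0,0]},{"claw":1,"linear":[1.9,5,0],"angular":[0,0,0]},{"claw":1,"linear":[1.9,5,0],"angular":[0,0,0]},{"claw":1,"linear":[1.9,5,0],"angular":[0,0,0]},{"claw":1,"linear":[1.2,3.5,0.6],"angular":[0,0,0]},{"claw":1,"linear":[0.5,1.5,1.2],"angular":[0,0,0]},{"claw":1,"linear":[0,0,0],"angular":[0,0,0]},{"claw":1,"linear":[0,0,0],"angular":[0,0,0]}])

```text
t: 18.35
tool_pos: [0.492, 0.0578, 0.2256]
orientation: [-0.324, -3.124, 0.001]
force: [1.0, 0.2, -2.2]
opening: 0.0073
```

```bash
python3 hk.py .031 .110,.225 .110,.19;python3 - <<'E'
from h import *
p=read_camera('side'); c=p['pixels'][60:210,150:300]; cv2.imwrite('pics/s9.png',cv2.resize(c,None,fx=4,fy=4,interpolation=cv2.INTER_CUBIC)[:,:,::-1])
E
```

```text
18.35 [0.492  0.0578 0.2256] [ 1.   0.2 -2.2] 0.007324240284519151
.110,.225 [0.5281 0.2358 0.225 ] rot [-0.04 -0.01 -0.02]
   lin in target frame [ 0.11 18.16  0.06]
.110,.19 [0.5281 0.2358 0.19  ] rot [0. 0. 0.]
   lin in target frame [0.  0.  3.5]
```

View pics/s9.png

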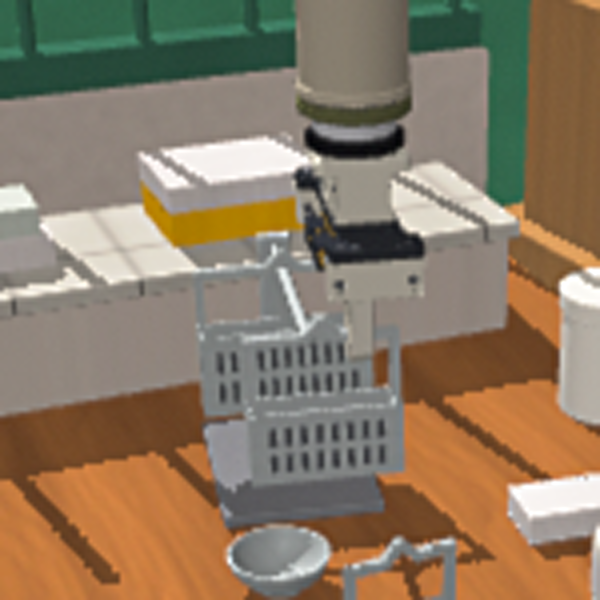

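Request:
drive_tool(plan=[{"claw":1,"linear":[0.1,2,0],"angular":[0,0,0]},{"claw":1,"linear":[0,3.5,0],"angular":[0,0,0]},{"claw":1,"linear":[0,4,0],"angular":[0,0,0]},{"claw":1,"linear":[0,4,0],"angular":[0,0,0]},{"claw":1,"linear":[0,3,0],"angular":[0,0,0]},{"claw":1,"linear":[0,1.6,0],"angular":[0,0,0]},{"claw":1,"linear":[0,0,0],"angular":[0,0,0]},{"claw":1,"linear":[0,0,0],"angular":[0,0,0]}])

```text
t: 19.4
tool_pos: [0.5281, 0.2351, 0.2256]
orientation: [-0.325, -3.125, 0.001]
force: [-0.1, -0.6, -2.2]
opening: 0.0072
```

```bash
python3 hk.py .031 .110,.19
python3 - <<'E'
from h import *
p=read_camera('side'); c=p['pixels'][60:210,150:300]; cv2.imwrite('pics/s10.png',cv2.resize(c,None,fx=4,fy=4,interpolation=cv2.INTER_CUBIC)[:,:,::-1])
p=read_camera('wrist'); save(p,'w10.png')
E
```

```text
19.4 [0.5281 0.2351 0.2256] [-0.1 -0.6 -2.2] 0.007209517028635633
.110,.19 [0.5281 0.2358 0.19  ] rot [-0.04 -0.   -0.04]
   lin in target frame [0.01 0.08 3.56]
```

View pics/s10.png

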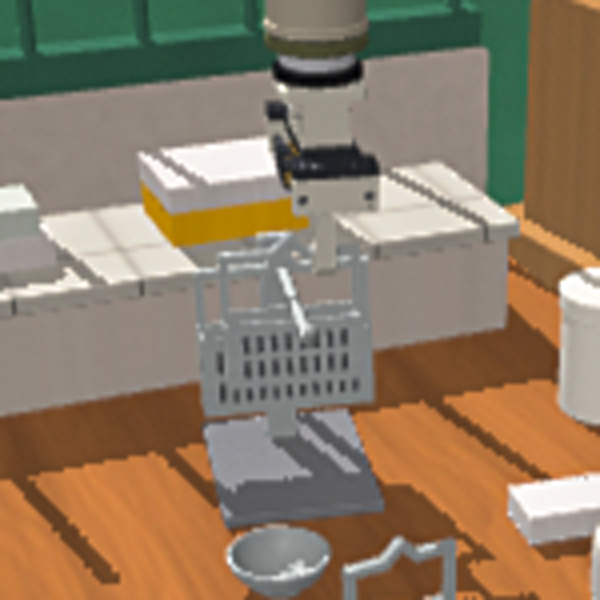

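View pics/w10.png

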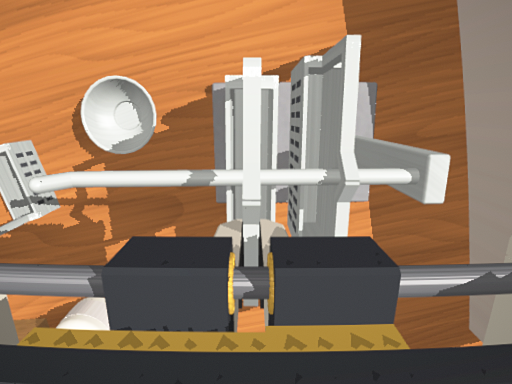

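Request:
drive_tool(plan=[{"claw":1,"linear":[0,0,1],"angular":[0,0,0]},{"claw":1,"linear":[0,0,1],"angular":[0,0,0]},{"claw":1,"linear":[0,0,1],"angular":[0,0,0]},{"claw":1,"linear":[0,0,0.4],"angular":[0,0,0]},{"claw":1,"linear":[0,0,0],"angular":[0,0,0]},{"claw":1,"linear":[0,0,0.1],"angular":[0,0,0]},{"claw":1,"linear":[0,0,0],"angular":[0,0,0]}])

```text
t: 20.38
tool_pos: [0.5281, 0.2364, 0.1909]
orientation: [0.323, 3.124, 0.0]
force: [-0.6, 0.3, -3.4]
opening: 0.0072
```

Request:
drive_tool(plan=[{"claw":1,"linear":[0,0,0.1],"angular":[0,0,0]},{"claw":1,"linear":[0,0,0],"angular":[0,0,0]},{"claw":1,"linear":[0,0,0],"angular":[0,0,0]}])

```text
t: 20.75
tool_pos: [0.5281, 0.2364, 0.1899]
orientation: [0.323, 3.125, 0.0]
force: [-1.0, 0.6, 0.4]
opening: 0.0072
```

Request:
drive_tool(plan=[{"claw":0.72,"linear":[0,0,0],"angular":[0,0,0]},{"claw":0.72,"linear":[0,0,0],"angular":[0,0,0]},{"claw":0.72,"linear":[0,0,0],"angular":[0,0,0]},{"claw":0.72,"linear":[0,0,0],"angular":[0,0,0]},{"claw":0.72,"linear":[0,0,-1],"angular":[0,0,0]},{"claw":0.72,"linear":[0,0,-3],"angular":[0,0,0]},{"claw":0.72,"linear":[0,0,-4],"angular":[0,0,0]}])

```text
t: 21.62
tool_pos: [0.5274, 0.2361, 0.2701]
orientation: [-0.323, -3.123, 0.001]
force: [1.5, 0.1, 0.5]
opening: 0.0262
```

Run:
```python
from h import *
p=read_camera('side'); c=p['pixels'][60:210,150:300]; cv2.imwrite('pics/s11.png',cv2.resize(c,None,fx=4,fy=4,interpolation=cv2.INTER_CUBIC)[:,:,::-1])
p=read_camera('wrist'); save(p,'w11.png')
from plan import *
f=json.load(open('fit.json'))
s=read_state();p=s['tool_pos'];R0=R.from_rotvec(s['orientation']);print(s['t'],p,s['q'])
n='basket_small'; g=grasp(n,f[n],-1,.102-.0188); yaw=np.degrees(f[n][2])
for z in(.22,g[2]):
    t=np.r_[g[:2],z]; l,r,T=goto(t,yaw,R0,p); print(t,l,r); p=t;R0=T
```

```text
21.725 [0.53033699 0.23712389 0.27633049] [ 3.32205860e-01  5.23824992e-02  1.46671895e+00  2.35182395e-06
  1.61320605e+00 -1.03228109e+00]
[ 0.50930162 -0.05129337  0.22      ] [ -3.80479301 -28.68758841   5.52694413] [  0.19821159   0.49610832 -18.18148827]
[ 0.50930162 -0.05129337  0.0832    ] [ 0.    0.   13.68] [0. 0. 0.]
```

View pics/s11.png

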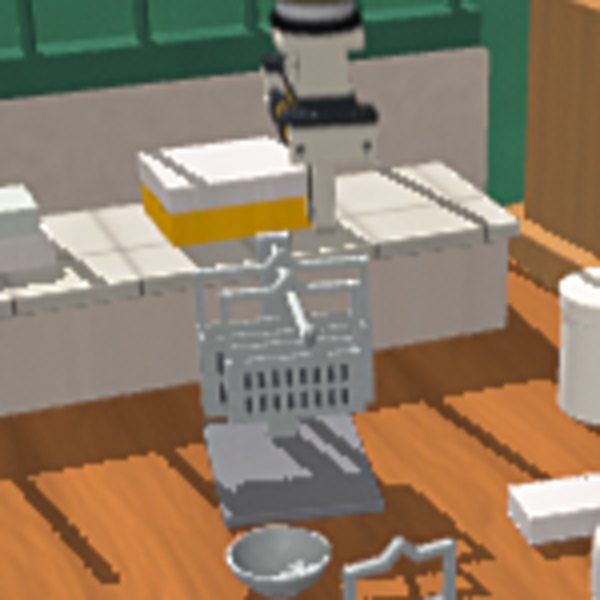

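View pics/w11.png

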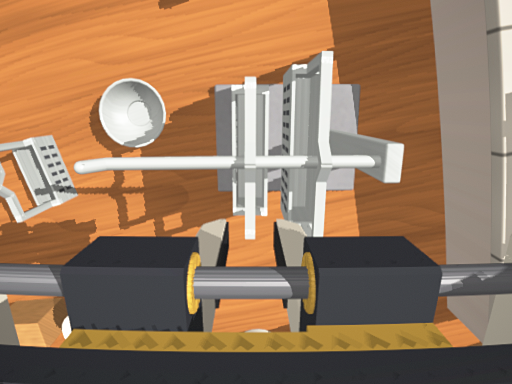

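Request:
drive_tool(plan=[{"claw":0.72,"linear":[-0.3,-2.7,0],"angular":[0,0,0]},{"claw":0.72,"linear":[-0.7,-5.2,0],"angular":[0,0,0]},{"claw":0.72,"linear":[-0.7,-5.2,0],"angular":[0,0,0]},{"claw":0.5,"linear":[-0.7,-5.2,0.5],"angular":[0,0,0]},{"claw":0.5,"linear":[-0.7,-5.2,1.5],"angular":[0,0,0]},{"claw":0.5,"linear":[-0.7,-5.2,2],"angular":[0,0,0]},{"claw":0.5,"linear":[0,0,1.5],"angular":[0,0,-6]},{"claw":0.5,"linear":[0,0,0],"angular":[0,0,-6]},{"claw":0.5,"linear":[0,0,0],"angular":[0,0,-6]},{"claw":0.5,"linear":[0,0,0],"angular":[0,0,0]},{"claw":0.5,"linear":[0,0,0],"angular":[0,0,0]}])

```text
t: 23.1
tool_pos: [0.5064, -0.0524, 0.2148]
orientation: [-0.166, 3.137, -0.0]
force: [0.1, 0.6, 0.4]
opening: 0.0464
```

```bash
python3 wr.py basket_small w12.png
```

```text
23.1 [ 0.50642257 -0.05235255  0.21476085] [-1.65812213e-01  3.13705347e+00 -6.04809417e-05]
[ 0.50930162 -0.05129337  0.0832    ] [array([-0.29,  0.07, 13.15]), array([-0.01,  0.01, -0.28])]
```

View pics/w12.png

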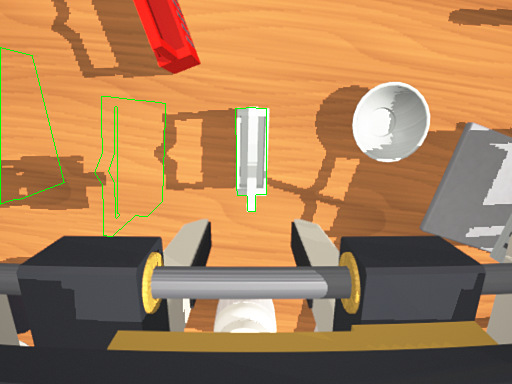

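Request:
drive_tool(plan=[{"claw":0.5,"linear":[-0.3,0.1,4.5],"angular":[0,0,0]},{"claw":0.5,"linear":[0,0,5],"angular":[0,0,0]},{"claw":0.5,"linear":[0,0,3.6],"angular":[0,0,0]},{"claw":0.5,"linear":[0,0,0],"angular":[0,0,0]},{"claw":1,"linear":[0,0,0],"angular":[0,0,0]},{"claw":1,"linear":[0,0,0],"angular":[0,0,0]},{"claw":1,"linear":[0,0,0],"angular":[0,0,0]},{"claw":1,"linear":[0,0,0],"angular":[0,0,0]},{"claw":1,"linear":[0,0,0],"angular":[0,0,0]},{"claw":1,"linear":[0,0,0],"angular":[0,0,0]},{"claw":1,"linear":[0,0,0],"angular":[0,0,0]}], newtons=50)

```text
t: 24.52
tool_pos: [0.5097, -0.0511, 0.0842]
orientation: [-0.169, 3.136, -0.0]
force: [-1.1, 0.7, 5.9]
opening: 0.0073
```

Request:
drive_tool(plan=[{"claw":1,"linear":[0,0,-2],"angular":[0,0,0]},{"claw":1,"linear":[0,0,-4],"angular":[0,0,0]},{"claw":1,"linear":[0,0,-5],"angular":[0,0,0]},{"claw":1,"linear":[0,0,-3.3],"angular":[0,0,0]},{"claw":1,"linear":[0,0,0],"angular":[0,0,6]},{"claw":1,"linear":[0,0,0],"angular":[0,0,6]},{"claw":1,"linear":[0,0,0],"angular":[0,0,6]},{"claw":1,"linear":[0,0,0],"angular":[0,0,0]},{"claw":1,"linear":[0,0,0],"angular":[0,0,0]}])

```text
t: 25.65
tool_pos: [0.509, -0.0511, 0.2262]
orientation: [-0.32, -3.125, -0.0]
force: [0.7, 1.0, -0.9]
opening: 0.0076
```

```bash
python3 chk.py basket_small h12.png .030; python3 hk.py .031 .29,.226 .165,.225 .165,.19
```

```text
25.7 [ 0.5091 -0.0511  0.2263] [-0.3 -0.2 -1.5] 0.007550266116976196
.29,.226 [0.4912 0.0597 0.226 ] rot [-0.   -0.03  0.12]
   lin in target frame [ 4.02 10.47  0.03]
.165,.225 [0.5169 0.182  0.225 ] rot [0. 0. 0.]
   lin in target frame [ 0.  12.5  0.1]
.165,.19 [0.5169 0.182  0.19  ] rot [0. 0. 0.]
   lin in target frame [0.  0.  3.5]
```

View pics/h12.png

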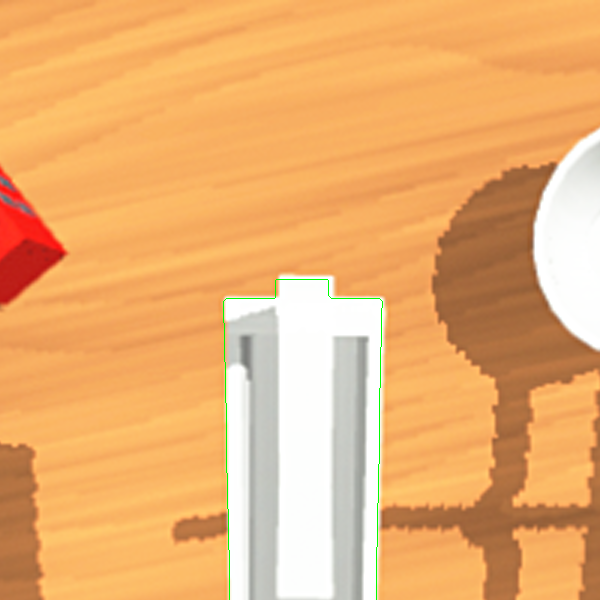

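Request:
drive_tool(plan=[{"claw":1,"linear":[1,2.5,0],"angular":[0,0,0]},{"claw":1,"linear":[1.5,4,0],"angular":[0,0,0]},{"claw":1,"linear":[1.5,4,0],"angular":[0,0,0]},{"claw":1,"linear":[0,0,0],"angular":[0,0,0.1]},{"claw":1,"linear":[0,0,0],"angular":[0,0,0]}])

```text
t: 26.32
tool_pos: [0.4917, 0.0596, 0.2266]
orientation: [0.324, 3.125, -0.001]
force: [-0.3, 0.1, -1.7]
opening: 0.0073
```

```bash
python3 hk.py .0306 .165,.225 .165,.19
python3 - <<'E'
from h import *
p=read_camera('side'); c=p['pixels'][60:210,150:300]; cv2.imwrite('pics/s13.png',cv2.resize(c,None,fx=4,fy=4,interpolation=cv2.INTER_CUBIC)[:,:,::-1])
E
```

```text
26.325 [0.4917 0.0596 0.2266] [-0.3  0.1 -1.7] 0.007317553890085417
.165,.225 [0.5165 0.1821 0.225 ] rot [-0.03  0.01 -0.01]
   lin in target frame [ 0.08 12.5   0.16]
.165,.19 [0.5165 0.1821 0.19  ] rot [0. 0. 0.]
   lin in target frame [0.  0.  3.5]
```

View pics/s13.png

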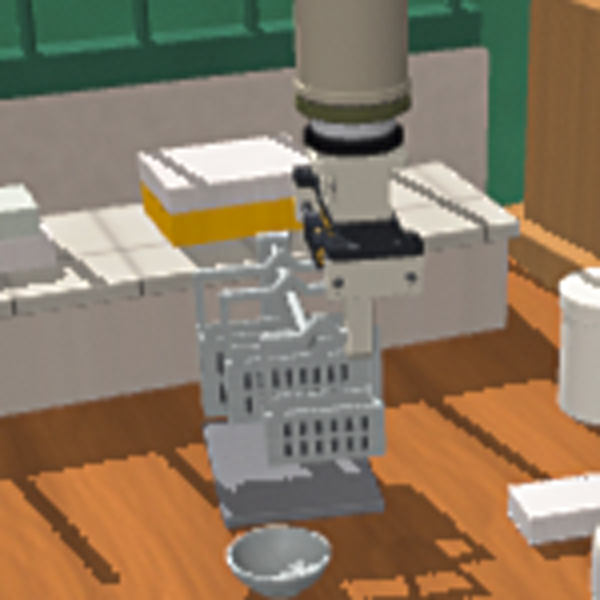

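Request:
drive_tool(plan=[{"claw":1,"linear":[0.1,2,0],"angular":[0,0,0]},{"claw":1,"linear":[0,3,0],"angular":[0,0,0]},{"claw":1,"linear":[0,3,0],"angular":[0,0,0]},{"claw":1,"linear":[0,3,0],"angular":[0,0,0]},{"claw":1,"linear":[0,1.5,0],"angular":[0,0,0]},{"claw":1,"linear":[0,0,0],"angular":[0,0,0]},{"claw":1,"linear":[0,0,0],"angular":[0,0,0]}])

```text
t: 27.25
tool_pos: [0.5165, 0.1813, 0.2265]
orientation: [-0.327, -3.124, 0.001]
force: [-0.5, 0.4, -0.1]
opening: 0.0075
```

```bash
python3 hk.py .0306 .165,.19
python3 - <<'E'
from h import *
p=read_camera('wrist'); save(p,'w14.png')
E
```

```text
27.25 [0.5165 0.1813 0.2265] [-0.5  0.4 -0.1] 0.0074709319596447735
.165,.19 [0.5165 0.1821 0.19  ] rot [-0.04 -0.01 -0.13]
   lin in target frame [0.02 0.08 3.65]
```

View pics/w14.png

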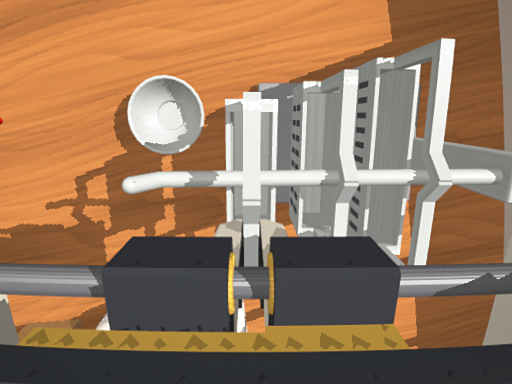

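Request:
drive_tool(plan=[{"claw":1,"linear":[0,0,1],"angular":[0,0,0]},{"claw":1,"linear":[0,0,1],"angular":[0,0,0]},{"claw":1,"linear":[0,0,1],"angular":[0,0,0]},{"claw":1,"linear":[0,0,0.5],"angular":[0,0,0]},{"claw":1,"linear":[0,0,0],"angular":[0,0,0]},{"claw":1,"linear":[0,0,0.1],"angular":[0,0,0]},{"claw":1,"linear":[0,0,0],"angular":[0,0,0]}])

```text
t: 28.18
tool_pos: [0.5167, 0.1825, 0.191]
orientation: [0.326, 3.124, 0.0]
force: [0.1, -0.6, 0.7]
opening: 0.007
```

Request:
drive_tool(plan=[{"claw":1,"linear":[0,0,0.1],"angular":[0,0,0]},{"claw":1,"linear":[0,0,0],"angular":[0,0,0]},{"claw":1,"linear":[0,0,0],"angular":[0,0,0]}])

```text
t: 28.55
tool_pos: [0.5168, 0.1825, 0.1902]
orientation: [0.326, 3.124, 0.001]
force: [0.7, -0.8, 4.4]
opening: 0.0073
```

Contact (4.4 N up, small lateral). Back off a hair and release.

Request:
drive_tool(plan=[{"claw":1,"linear":[0,0,-0.1],"angular":[0,0,0]},{"claw":0.72,"linear":[0,0,0],"angular":[0,0,0]},{"claw":0.72,"linear":[0,0,0],"angular":[0,0,0]},{"claw":0.72,"linear":[0,0,0],"angular":[0,0,0]},{"claw":0.72,"linear":[0,0,0],"angular":[0,0,0]},{"claw":0.72,"linear":[0,0,-1],"angular":[0,0,0]},{"claw":0.72,"linear":[0,0,-3],"angular":[0,0,0]},{"claw":0.72,"linear":[0,0,-5],"angular":[0,0,0]},{"claw":0.72,"linear":[0,0,-4],"angular":[0,0,0]},{"claw":0.72,"linear":[0,0,0],"angular":[0,0,0]}])

```text
t: 29.8
tool_pos: [0.5183, 0.1829, 0.3262]
orientation: [0.325, 3.117, 0.004]
force: [0.5, 0.6, -0.3]
opening: 0.0263
```

Run:
```python
from h import *
p=read_camera('side'); c=p['pixels'][60:210,150:300]; cv2.imwrite('pics/s15.png',cv2.resize(c,None,fx=4,fy=4,interpolation=cv2.INTER_CUBIC)[:,:,::-1])
p=read_camera('wrist'); save(p,'w15.png')
```

```text
(no output)
```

View pics/s15.png

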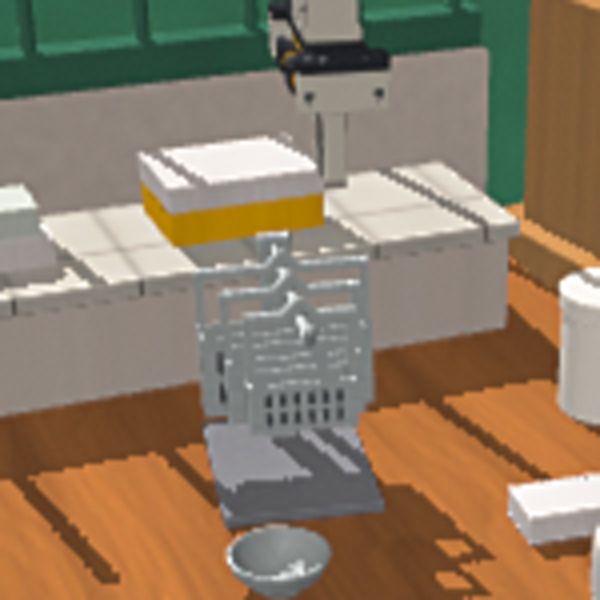

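View pics/w15.png

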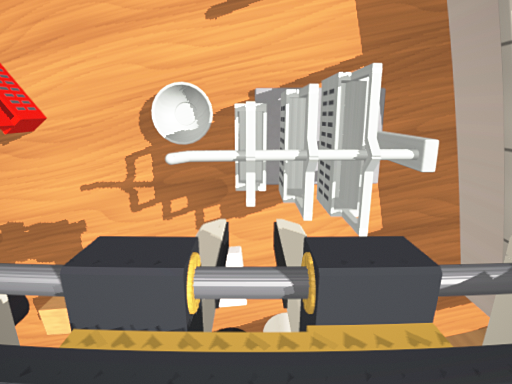

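Request:
drive_tool(plan=[{"claw":0.72,"linear":[0,0,0],"angular":[0,0,0]},{"claw":0.72,"linear":[0,0,0],"angular":[0,0,0]},{"claw":0.72,"linear":[0,0,0],"angular":[0,0,0]},{"claw":0.72,"linear":[0,0,0],"angular":[0,0,0]},{"claw":0.72,"linear":[0,0,0],"angular":[0,0,0]},{"claw":0.72,"linear":[0,0,0],"angular":[0,0,0]},{"claw":0.72,"linear":[0,0,0],"angular":[0,0,0]},{"claw":0.72,"linear":[0,0,0],"angular":[0,0,0]},{"claw":0.72,"linear":[0,0,0],"angular":[0,0,0]},{"claw":0.72,"linear":[0,0,0],"angular":[0,0,0]},{"claw":0.72,"linear":[0,0,0],"angular":[0,0,0]},{"claw":0.72,"linear":[0,0,0],"angular":[0,0,0]}])

```text
t: 31.4
tool_pos: [0.5164, 0.1824, 0.3206]
orientation: [-0.326, -3.125, -0.0]
force: [0.6, 0.4, 0.4]
opening: 0.0265
```

Run:
```python
from fit import *
f=json.load(open('fit.json'));X,Y,a=f['stand'][:3];u=np.array([np.cos(a),np.sin(a)])
prev=None
pics=[read_camera('side') for _ in range(1)]+[read_camera('wrist')]
for _ in range(6): q=read_camera('side')
d=np.abs(q['pixels'].astype(int)-pics[0]['pixels'])[100:180,180:260].max(); print('side change over .35s',d, read_state()['t'])
w=pics[1]
for p,n in((q,'s'),(w,'w')):
    sc=4 if n=='s' else 3
    im=cv2.resize(p['pixels'],None,fx=sc,fy=sc,interpolation=cv2.INTER_CUBIC).copy()
    for m,D in(('basket_large',.055),('basket_medium',.11),('basket_small',.165)):
        x=(X-u[0]*D,Y-u[1]*D,a,.217-DIM[m][1]-.064)
        for b in basket(*DIM[m]):
          k=cv2.resize(render(p,[b],x),None,fx=sc,fy=sc)>.5
          cv2.drawContours(im,cv2.findContours(k.astype(np.uint8),cv2.RETR_LIST,cv2.CHAIN_APPROX_NONE)[0],-1,(0,255,0),1)
    im=im[400:700,740:1000] if n=='s' else im[150:720,650:1300]
    if n=='s': im=cv2.resize(im,None,fx=2,fy=2)
    cv2.imwrite(f'pics/fin_{n}.png',im[:,:,::-1])
t=read_camera('top'); save(t,'t_fin.png')
```

```text
side change over .35s 5 31.8
```

View pics/fin_s.png

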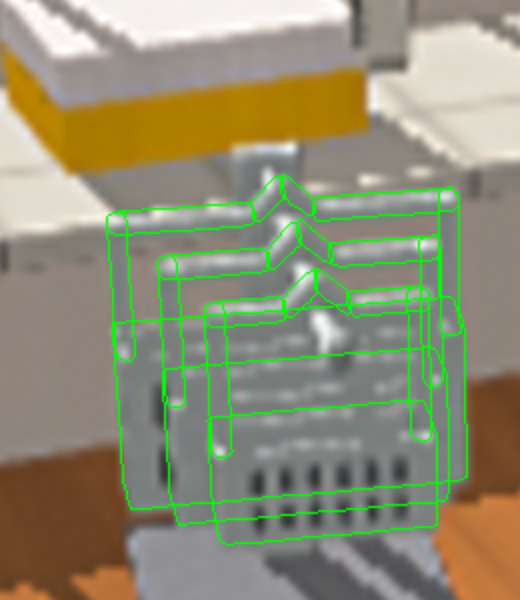

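View pics/fin_w.png

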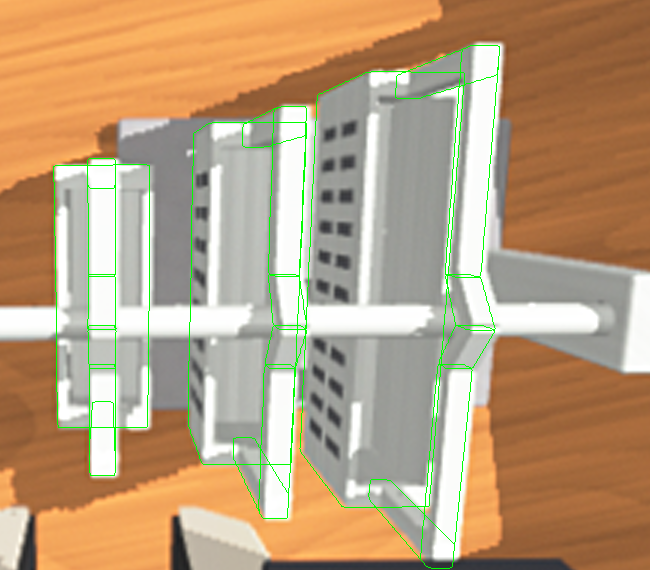

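View pics/t_fin.png

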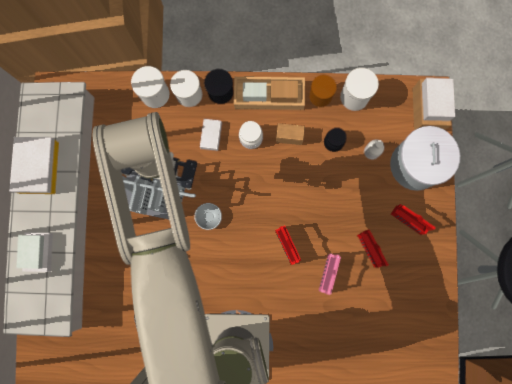

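All three hang where the model predicts, upright and still, and the other objects are where they were at the start.

```bash
python3 -c "
from plant import *
print(close_job(), read_state()['t'])"
```

```text
the job is handed in; nothing more can be done
the job is handed in; nothing more can be done
```

All three baskets are hanging on the drying hook: the largest nearest the post, the middle one in front of it, and the smallest nearest the tip. I released each one before taking the next, and handed the job in at about 32 s.

- **Position:** in the last side and wrist pictures the three matched the shapes predicted for 55, 110 and 165 mm from the post, hanging upright. The wrist overlay sat a pixel or two off, which is within the camera calibration.
- **Stillness:** the side picture showed no movement over the last 0.35 s beyond noise. That is shorter than the one second you judge after hand-in.
- **Robot:** the gripper was partly open and about 11 cm above the handles, touching nothing. At the end of each move the force on the tool was no more than about 6 N.
- **Other things:** the jars, cartons, bottle, bowl and the red and pink baskets were where they started in the final top picture, judged by eye.

The largest basket first touched the hook on one side of its peak, so I shifted it 1 mm before letting go. No final check failed or disagreed.

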